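# Sort the painted brake pads and hold the untested one over the reader

## Robot

A 6-joint arm with a two-finger parallel gripper is mounted at the origin on the work surface. World frame = base frame: x ahead of the robot, y to its left, z up, the work surface at z = 0. Lengths are in m, angles in degrees, forces in N, time in s.
With the tool pointing down it reaches from about 0.3 to 0.75 m from the base axis. Payload 8.5 kg.
Tool frame: the origin (TCP) lies midway between the tips of the shut fingers; the grasp point (between the pads) lies 19 mm behind it; z points along the fingers, y is the direction in which the jaws open and shut (so a half turn about z gives the same grasp; the last joint's range is limited). The gripper opens to 85 mm and grips with 20 to 120 N. Pads are 22 mm wide; open, the fingers measure 114 mm over their backs; the gripper's body (76 mm by 85 mm) begins 54 mm behind the grasp point. The pads swing forward as they close: fully open they stand 13 mm farther back than shut.
Start: joints at [52.981, 21.807, 74.336, -0, 83.858, -12.336], TCP at [0.23, 0.5, 0.207] pointing down, gripper open.
Joint ranges: [-178.18, 178.18], [-50.72, 133.34], [12.68, 142.11], [-81.47, 261.47], [9.98, 163.14], [-165.26, 165.26]. Speed limits (degrees/s): [136.94, 136.94, 180, 180, 180, 180].

## Interface

Orientations are given as a 3x3 rotation matrix whose columns are the frame's x, y, z axes.
In Python, from rig import env, eyes, close_job gives the robot as it stands.
- The arm moves only by the tool jog_arm, never from a script. Its argument "deltas" is one flat list of numbers, 7 for each row, row after row: the shift along the tool's x, y, z in units of 0.75 m (1.0 is 0.75 m), then the turn, a rotation vector about the tool's x, y, z in units of 180 degrees (1.0 is 180 degrees), then the gripper command: -1 is fully open, 1 is shut, values between are in proportion. In form: [dx, dy, dz, ax, ay, az, fingers, dx, dy, dz, ax, ay, az, fingers, ...]. A call has 1 to 12 rows; each row is the pose to reach, as a shift and turn from the pose commanded when the call began, along the tool's axes at that moment, turning the shorter way round; what a row does not reach only later rows make up. A row lasts 1/12 s, in which the tool goes at most 41.7 mm and 7.16 degrees, less where a joint would pass 70% of its speed; a pose out of reach is approached as far as the arm can. A call with a number of a shift or a turn outside -1 to 1 is refused whole. A call with a gripper value outside its range is refused whole. The fingers move at their own pace and stop on an object; "grip_force" is the grip in N (left out, the last holds). Time passes only in rows, so rows that repeat a pose let the fingers close. It gives the time, the measured TCP pose, the force and the opening at its end, in the units of the state.
- env.observe(): the state, without advancing time (a new reading comes with each control period).
- eyes.get_image(name): name is "scene" or "top" or "wrist"; returns the picture (420x560x3 uint8, red, green, blue); there is no depth.
- eyes.camera_params(name): a dict with "intrinsics" (3x3 intrinsics, pixels), "R" (3x3) and "t" (3): a world point X has camera coordinates R X + t; the wrist camera has in their place "mount" (4x4, takes a point from camera to tool coordinates, whose origin is the TCP and whose axes are the flange's). Camera axes: x right, y down, z forward; pixel columns grow to the right and rows downward; lengths in m; the calibration is good to about 2 mm. A picture is of the moment at which its call begins: read the wrist's pose just before it. camera_params takes no time and is no camera call.
- close_job(): hands the job in, once; it reports no verdict.
The state is a dict: "time_s": time; "q": joint angles; "qvel": joint speeds; "joint_efforts": joint torques, N m; "position": TCP position; "tool_rot": TCP orientation; "ft_force": force on the tool from outside, world axes, zero at the start; "wrist_torque": the same for the moment, N m; "grip_width": finger opening in m.
Only numpy, scipy, OpenCV 4.12 (cv2) and the standard library are available. Lean on these libraries where they do the work, as an engineer would, in place of code of your own. Each camera call takes 0.05 s, during which the arm holds its last target.

## Task

Finish this batch of brake pads: first lay the pad with the yellow paint dab flat in the yellow tray and the pad with the green dab flat in the green tray, and let go of them. Then pick up the unpainted pad as it lies, lift it over the red-railed guard and hold it level about 1 cm above the reader's dark window, centred on it and lined up with the window's long side; finish while still holding it there, motionless. Neither the pad nor the robot may touch the reader or its guard, and leave the paint jar, wrench and hub cap where they are.

Things in the scene. Friction and masses are not known exactly. Their poses are not given: they have to be found in the camera images.
- pad_yellow: Black brake pad, 116 mm long (own x, including a 9 mm ear at each end), 50 mm wide (own y, straight parallel sides over the middle 90 mm: grip here), 16 mm thick: grey-brown lining below (z 0 to 10), black steel backplate above (z 10 to 16); about 0.2 to 0.4 kg, balanced about its middle, same after a half turn. It lies lining down, backplate up. Origin: centre of the underside, z up. A yellow paint dab on its top.
- pad_green: Black brake pad, 116 mm long (own x, including a 9 mm ear at each end), 50 mm wide (own y, straight parallel sides over the middle 90 mm: grip here), 16 mm thick: grey-brown lining below (z 0 to 10), black steel backplate above (z 10 to 16); about 0.2 to 0.4 kg, balanced about its middle, same after a half turn. It lies lining down, backplate up. Origin: centre of the underside, z up. A green paint dab on its top.
- pad_plain: Untested black brake pad, 116 mm long (own x, including a 9 mm ear at each end), 50 mm wide (own y, straight parallel sides over the middle 90 mm: grip here), 16 mm thick: grey-brown lining below (z 0 to 10), black steel backplate above (z 10 to 16); about 0.2 to 0.4 kg, balanced about its middle, same after a half turn. It lies lining down, backplate up. Origin: centre of the underside, z up. No paint on its top.
- tray_yellow: Yellow open tray, fixed to the table, outside 180 mm (own x) by 140 mm (own y) by 40 mm high, walls 5 mm and floor 5 mm thick. Origin: centre of its underside, z up; inner floor 5 mm above the origin.
- tray_green: Green open tray, fixed to the table, outside 180 mm (own x) by 140 mm (own y) by 40 mm high, walls 5 mm and floor 5 mm thick. Origin: centre of its underside, z up; inner floor 5 mm above the origin.
- reader: Non-contact reader, fixed to the table: a grey housing 176 x 110 mm, top 45 mm above the table, on a base plate 230 x 180 mm, with a guard of clear panels and a red top rail all round. Guard inside 214 mm (own x) by 164 mm (own y), outside 234 by 184 mm, top of the rail 90 mm above the table. Origin: centre of the base's underside, z up.
- window (a point): Centre of the reader's window, on its top surface, 45 mm above the table: a dark blue glass 124 mm long (own x) by 58 mm wide (own y), flush with the housing top, white marks at its corners. Axes as the reader's, z up.
- paint_jar: Small glass jar with yellow lid, 48 mm across, 65 mm high, origin at the centre of its underside. A bystander: leave it where it is.
- wrench: Steel wrench, 170 mm long, lying flat, own x along it. A bystander: leave it where it is.
- hub_cap: Steel hub cap, 60 mm across, 32 mm high, origin at the centre of its underside. A bystander: leave it where it is.
Mind the look-alikes: they are no part of the job. Leave any blue or white look-alike of the pad_plain alone.

How it is judged:
By the outcome, as a careful person would: the job done as asked, in the order asked, and still so for the second after the job is handed in, while the arm keeps its last pose, push and grip.
It also fails if it takes over 61 s, if anything falls off the work surface, if the arm or the gripper's body presses on something with over 40 N, if the wrist force passes 120 N, or if a joint passes its speed limit or range.

## Working session

There is one attempt and no reset: what is moved stays moved. The work goes in short steps, Python scripts to look and compute and a tool call to move; the robot and the scene stay as the last step left them, time stands still between calls to the robot, and variables do not carry over. Pictures are saved under pics/ and viewed, and the job is handed in when it is done.

Besides the shell and the picture viewer there is one more tool, called after "Request:" as name(argument=value, ...) on one line, values as JSON. jog_arm: Moves the arm, as the interface text tells. Its arguments: {"type":"object","properties":{"deltas":{"type":"array"},"grip_force":{"type":"number"}},"required":["deltas"]}

```bash
mkdir -p pics; ls; python3 - <<'E'
from rig import env, eyes
import cv2,json,numpy as np
print(env.observe())
for n in ["scene","top","wrist"]:
    im=eyes.get_image(n); cv2.imwrite(f"pics/{n}0.png",im[:,:,::-1])
    print(n,{k:np.round(v,4).tolist() for k,v in eyes.camera_params(n).items()})
E
```

```text
pics
{'time_s': 0.0, 'q': array([ 5.29816151e+01,  2.18413655e+01,  7.43861885e+01,  1.40895850e-03,
        8.38590378e+01, -1.23345212e+01]), 'qvel': array([ 0.00210415, -0.0258394 , -0.04973668, -0.00328483, -0.0377489 ,
        0.09519124]), 'joint_efforts': array([ 9.02535830e-04, -4.48460662e+01, -2.31276834e+01, -1.11663062e-04,
        4.73117878e-03,  4.05986604e-07]), 'position': array([0.22946099, 0.49947289, 0.20619985]), 'tool_rot': array([[-9.08624559e-01,  4.17612916e-01, -9.29438702e-04],
       [ 4.17613806e-01,  9.08623843e-01, -1.19197415e-03],
       [ 3.46726363e-04, -1.47120342e-03, -9.99998858e-01]]), 'ft_force': array([ 0.20141605,  0.97688265, -1.26669744]), 'wrist_torque': array([-0.01463481,  0.02979471,  0.0443236 ]), 'grip_width': 0.08520195119796302}
scene {'intrinsics': [[403.9333, 0.0, 277.8643], [0.0, 403.9333, 212.7509], [0.0, 0.0, 1.0]], 'R': [[-0.4104, 0.9119, 0.0003], [0.6317, 0.2845, -0.7211], [-0.6576, -0.2957, -0.6929]], 't': [0.2444, -0.3002, 1.5102]}
top {'intrinsics': [[458.2907, 0.0, 284.1753], [0.0, 458.2907, 211.8582], [0.0, 0.0, 1.0]], 'R': [[0.0198, -0.9998, -0.0094], [-0.9906, -0.0183, -0.1354], [0.1352, 0.012, -0.9907]], 't': [-0.0393, 0.5341, 0.945]}
wrist {'intrinsics': [[319.3357, 0.0, 280.1001], [0.0, 319.3357, 209.6721], [0.0, 0.0, 1.0]], 'mount': [[0.0002, -0.9656, -0.2602, 0.0655], [1.0, 0.0002, 0.0002, -0.0005], [-0.0001, -0.2602, 0.9656, -0.1664], [0.0, 0.0, 0.0, 1.0]]}
```

View pics/top0.png

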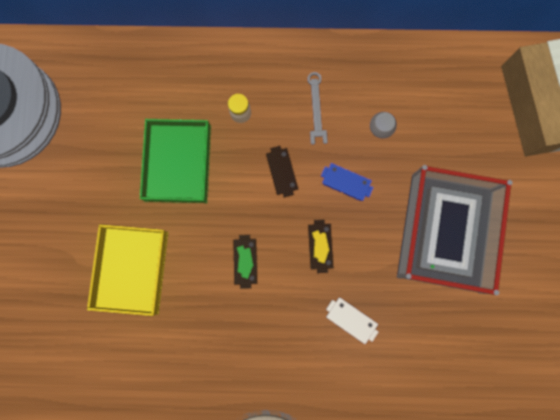

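View pics/scene0.png

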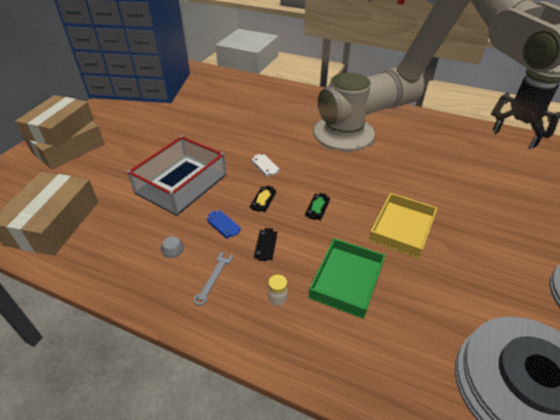

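View pics/wrist0.png

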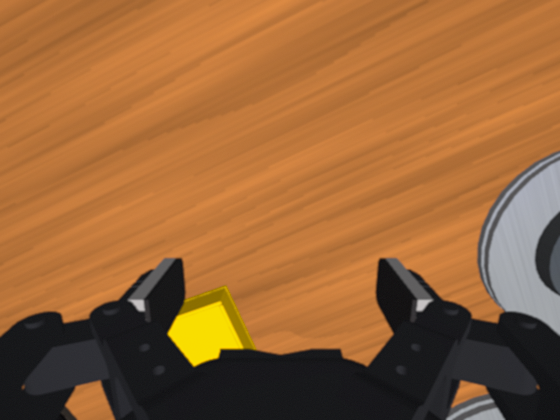

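```bash
cat > h.py <<'E'
import numpy as np, cv2
from rig import env, eyes
def proj(cam,X):
    p=eyes.camera_params(cam); X=np.atleast_2d(X)
    c=X@np.array(p["R"]).T+np.array(p["t"]); u=c@np.array(p["intrinsics"]).T
    return u[:,:2]/u[:,2:]
def back(cam,uv,z):
    p=eyes.camera_params(cam);K=np.array(p["intrinsics"]);R=np.array(p["R"]);t=np.array(p["t"])
    uv=np.atleast_2d(uv); d=np.c_[uv,np.ones(len(uv))]@np.linalg.inv(K).T@R
    o=-R.T@t
    return o+d*((z-o[2])/d[:,2])[:,None]
E
python3 - <<'E'
import cv2
im=cv2.imread("pics/top0.png")
cv2.imwrite("pics/topa.png",cv2.resize(im[130:350,220:400],None,fx=3.3,fy=2.7,interpolation=cv2.INTER_CUBIC) if 0 else cv2.resize(im[135:350,220:390],None,fx=2.79,fy=2.79,interpolation=cv2.INTER_CUBIC))
cv2.imwrite("pics/topb.png",cv2.resize(im[155:305,390:520],None,fx=4,fy=4,interpolation=cv2.INTER_CUBIC))
cv2.imwrite("pics/topc.png",cv2.resize(im[110:325,80:220],None,fx=2.7,fy=2.7,interpolation=cv2.INTER_CUBIC))
im=cv2.imread("pics/scene0.png")
cv2.imwrite("pics/scenea.png",cv2.resize(im[130:300,120:320],None,fx=3.5,fy=3.5,interpolation=cv2.INTER_CUBIC))
E
```

```text
(no output)
```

View pics/topa.png

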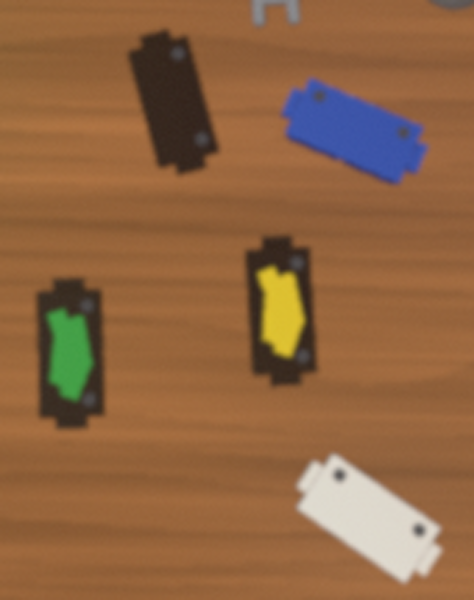

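View pics/topb.png

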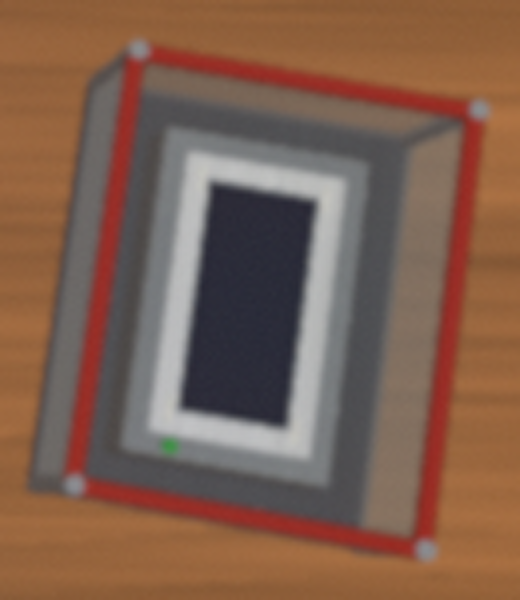

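View pics/topc.png

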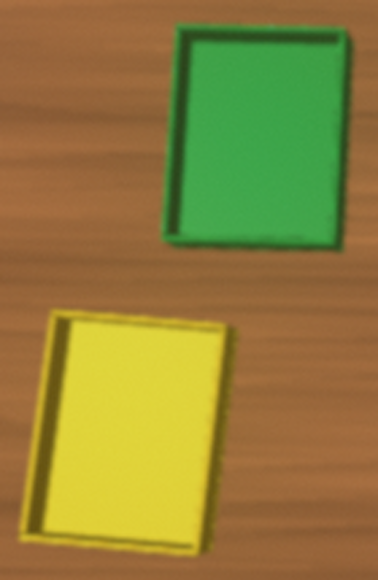

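View pics/scenea.png

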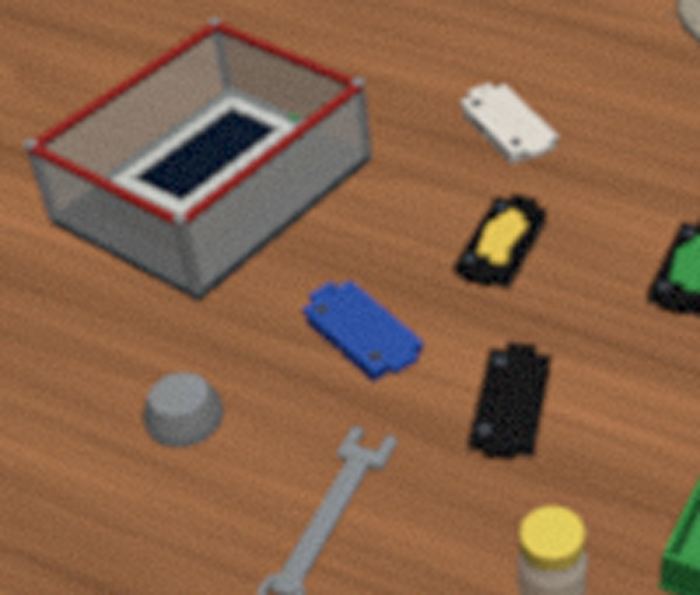

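Top view (full-image px): plain pad ~(282,171), green ~(245,261), yellow ~(320,246), window ~(452,231), green tray ~(175,161), yellow tray ~(127,270). I'll fit model outlines next.

```bash
cat > fit.py <<'E'
from h import *
from scipy.optimize import minimize
def T(p,P):
    c,s=np.cos(p[2]),np.sin(p[2]); P=np.asarray(P,float)
    return np.c_[p[0]+c*P[:,0]-s*P[:,1],p[1]+s*P[:,0]+c*P[:,1],P[:,2]]
def sil(cam,polys,p,S=8,off=(0,0),sz=(0,0)):
    m=np.zeros((sz[1]*S,sz[0]*S),np.uint8)
    for P in polys:
        u=(proj(cam,T(p,P))-off+0.5)*S
        cv2.fillConvexPoly(m,cv2.convexHull(u.astype(np.float32)).round().astype(np.int32),255)
    return cv2.resize(m,tuple(sz),interpolation=cv2.INTER_AREA)/255.
def box(lx,ly,z0,z1): return [[a*lx/2,b*ly/2,z] for a in(-1,1) for b in(-1,1) for z in(z0,z1)]
def fitm(cams,polys,p0,show=False):
    # cams: list of (cam,mask float,off)
    def f(p): return sum(((sil(c,polys,p,off=o,sz=m.shape[::-1])-m)**2).sum() for c,m,o in cams)
    best=None
    r=minimize(f,p0,method="Nelder-Mead",options=dict(initial_simplex=[p0]+[np.array(p0)+d for d in np.diag([.01,.01,.1])],xatol=1e-5,fatol=1e-3))
    r=minimize(f,r.x,method="Nelder-Mead",options=dict(initial_simplex=[r.x]+[r.x+d for d in np.diag([.004,.004,.05])],xatol=1e-5,fatol=1e-3))
    return r.x,r.fun
PAD=[box(.098,.05,0,.016),box(.116,.024,.010,.016)]
E
python3 - <<'E'
from fit import *
import cv2
def crop(cam,c,w):
    im=cv2.imread(f"pics/{cam}0.png").astype(float); x,y=int(c[0]-w),int(c[1]-w)
    return im[y:y+2*w,x:x+2*w],np.array([x,y])
def padmask(cam,c,w,color):
    im,o=crop(cam,c,w); 
    # soft mask: red channel wood ~150 vs black ~40
    R=im[:,:,2]
    wood=np.median(R); blk=np.percentile(R,4)
    m=np.clip((wood-R)/(wood-blk)*1.1,0,1)
    B,G,Rr=[im[:,:,i] for i in range(3)]
    col=(Rr-B>110)&(G-B>90) if color=="y" else ((G-Rr>15) if color=="g" else np.zeros(R.shape,bool))
    m[col]=1
    m=np.where(m<.25,0,m)
    # blob at centre
    n,l=cv2.connectedComponents((m>0).astype(np.uint8)); 
    lab=l[w,w]; h=m*(l==lab) if lab else m
    # fill holes
    filled=cv2.morphologyEx((h>.5).astype(np.uint8),cv2.MORPH_CLOSE,np.ones((5,5)))
    inn=cv2.erode(filled,np.ones((3,3))); h=np.where(inn>0,1,h)
    return h,o
for n,tc,sc,col in [("plain",(282,171),(266,244),"p"),("green",(245,261),(317,207),"g"),("yellow",(320,246),(263,198),"y")]:
    mt,ot=padmask("top",tc,33,col); ms,os_=padmask("scene",sc,24 if n!="plain" else 26,col)
    cv2.imwrite(f"pics/m_{n}.png",np.hstack([cv2.resize((m*255).astype(np.uint8),(264,264)) for m in (mt,ms)]))
    b=back("top",tc,.016)[0]
    for cams in ([("top",mt,ot)],[("scene",ms,os_)],[("top",mt,ot),("scene",ms,os_)]):
        res=min((fitm(cams,PAD,[b[0],b[1],a]) for a in (0,.4)),key=lambda r:r[1])
        print(n,[c[0] for c in cams],res[0].round(4),np.degrees(res[0][2]).round(1),round(res[1],1))
E
```

```text
plain ['top'] [ 0.6301 -0.0208  0.2814] 16.1 20.2
plain ['scene'] [ 0.6306 -0.0216  0.2936] 16.8 26.5Traceback (most recent call last):
  File "<stdin>", line 28, in <module>
  File "<stdin>", line 28, in <genexpr>
  File "fit.py", line 18, in fitm
    r=minimize(f,r.x,method="Nelder-Mead",options=dict(initial_simplex=[r.x]+[r.x+d for d in np.diag([.004,.004,.05])],xatol=1e-5,fatol=1e-3))
    res = _minimize_neldermead(fun, x0, args, callback, bounds=bounds,
                               **options)
    fsim[j] = func(sim[j])
              ~~~~^^^^^^^^
    fx = function(np.copy(x), *(wrapper_args + args))
  File "fit.py", line 15, in f
    def f(p): return sum(((sil(c,polys,p,off=o,sz=m.shape[::-1])-m)**2).sum() for c,m,o in cams)
                     ~~~^^^^^^^^^^^^^^^^^^^^^^^^^^^^^^^^^^^^^^^^^^^^^^^^^^^^^^^^^^^^^^^^^^^^^^^^
  File "fit.py", line 15, in <genexpr>
    def f(p): return sum(((sil(c,polys,p,off=o,sz=m.shape[::-1])-m)**2).sum() for c,m,o in cams)
                           ~~~^^^^^^^^^^^^^^^^^^^^^^^^^^^^^^^^^^
  File "fit.py", line 9, in sil
    u=(proj(cam,T(p,P))-off+0.5)*S
       ~~~~^^^^^^^^^^^^
  File "h.py", line 4, in proj
    p=eyes.camera_params(cam); X=np.atleast_2d(X)
ValueError: time passes only in moves, steps and waits
```

```bash
python3 - <<'E'
import cv2,numpy as np
cv2.imwrite("pics/masks.png",np.vstack([cv2.imread(f"pics/m_{n}.png") for n in("plain","green","yellow")])[:,:,:])
E
```

```text
[ WARN:0@0.024] global loadsave.cpp:275 findDecoder imread_('pics/m_green.png'): can't open/read file: check file path/integrity
[ WARN:0@0.024] global loadsave.cpp:275 findDecoder imread_('pics/m_yellow.png'): can't open/read file: check file path/integrity
Traceback (most recent call last):
ValueError: all the input arrays must have same number of dimensions, but the array at index 0 has 3 dimension(s) and the array at index 1 has 2 dimension(s)
```

```bash
python3 - <<'E'
from fit import *
im=cv2.imread("pics/top0.png").astype(float)
B,G,R=im[...,0],im[...,1],im[...,2]
def rect(m):
    n,l,st,_=cv2.connectedComponentsWithStats(m.astype(np.uint8)); i=1+np.argmax(st[1:,4])
    c=cv2.findContours((l==i).astype(np.uint8),cv2.RETR_EXTERNAL,cv2.CHAIN_APPROX_NONE)[0][0]
    return cv2.minAreaRect(c),st[i]
w=np.zeros(R.shape,bool); w[170:300,410:510]=1
print("window px",rect(w&(B>G)&(R<60)&(B<70)))
r,_=rect(w&(B>G)&(R<60)&(B<70)); pts=back("top",cv2.boxPoints(r),.045)[:,:2]; print("win corners",pts.round(4).tolist(),pts.mean(0).round(4),np.linalg.norm(np.diff(pts,axis=0),axis=1))
# rail corner balls (zoom px -> full), rail centre z .09, rail centreline 224x174
z=np.array([[138,49],[479,110],[426,549],[74,485]])/4-0.375+[390,155]
p=back("top",z,.09)[:,:2]; print("rail",p.round(4).tolist(),p.mean(0).round(4),np.linalg.norm(np.diff(p,axis=0),axis=1))
for q in(pts,p):
  for i in range(4):
    d=q[(i+1)%4]-q[i]; print(np.degrees(np.arctan2(d[1],d[0])).round(1),np.linalg.norm(d).round(4))
# trays
a=np.zeros(R.shape,bool);a[110:325,80:220]=1
for n,m in(("y",a&(G>100)&(R-B>80)&(G>0.75*R)),("g",a&(G>R+15))):
    r,st=rect(m); print(n,r,st); c=back("top",r[0],.02)[0]; print(c.round(4))
    m0=cv2.findContours(m.astype(np.uint8),cv2.RETR_EXTERNAL,cv2.CHAIN_APPROX_NONE)[0]; c0=max(m0,key=cv2.contourArea); mm=np.zeros(R.shape,np.uint8); cv2.drawContours(mm,[c0],-1,1,-1)
    print(fitm([("top",mm[105:330,80:225].astype(float),np.array([80,105]))],[box(.18,.14,0,.04)],[c[0],c[1],0.]) )
E
```

```text
window px (((451.5053405761719, 230.8618621826172), (24.89987564086914, 55.93529510498047), 7.907163143157959), array([ 436,  202,   32,   59, 1374], dtype=int32))
win corners [[0.4446, -0.3464], [0.5621, -0.3656], [0.5557, -0.4175], [0.4385, -0.3975]] [ 0.5002 -0.3817] [0.11897984 0.05224661 0.11883628]
rail [[0.6255, -0.3139], [0.5968, -0.4858], [0.3763, -0.4497], [0.4041, -0.2776]] [ 0.5007 -0.3817] [0.17429409 0.22342407 0.17431153]
-9.3 0.119
-97.0 0.0522
170.3 0.1188
83.2 0.0514
-99.5 0.1743
170.7 0.2234
80.8 0.1743
-9.3 0.2243
y ((125.31539916992188, 269.4769592285156), (67.97103881835938, 89.92517852783203), 7.125016689300537) [  87  224   78   92 5644]
[0.4058 0.3096 0.02  ]
(array([ 0.40698374,  0.30533593, -0.06128588]), np.float64(337.73148788927335))
g ((174.6285400390625, 159.87181091308594), (66.5514907836914, 83.49971771240234), 3.094058036804199) [ 140  119   70   83 5428]
[0.6487 0.2161 0.02  ]
(array([0.64817679, 0.21396029, 0.01392197]), np.float64(175.82060745866977))
```

```bash
python3 - <<'E'
from rig import eyes
import pickle,numpy as np
pickle.dump({n:{k:np.array(v) for k,v in eyes.camera_params(n).items()} for n in("scene","top","wrist")},open("cams.pkl","wb"))
E
sed -i 's/eyes.camera_params(cam)/CP[cam]/; s/^from rig.*/import pickle; CP=pickle.load(open("cams.pkl","rb"))/' h.py
cat > pads.py <<'E'
from fit import *
import cv2
def crop(cam,c,w):
    im=cv2.imread(f"pics/{cam}0.png").astype(float); x,y=int(c[0]-w),int(c[1]-w)
    return im[y:y+2*w,x:x+2*w],np.array([x,y])
def padmask(cam,c,w,color):
    im,o=crop(cam,c,w); R=im[:,:,2]
    wood=np.median(R[:, :4]); blk=np.percentile(R,4)
    m=np.clip((wood-R)/(wood-blk)*1.1,0,1)
    B,G,Rr=[im[:,:,i] for i in range(3)]
    col=(G>0.72*Rr)&(Rr-B>60)&(G>70) if color=="y" else ((G-Rr>15) if color=="g" else np.zeros(R.shape,bool))
    m[col]=1
    m=np.where(m<.3,0,m)
    filled=cv2.morphologyEx((m>.5).astype(np.uint8),cv2.MORPH_CLOSE,np.ones((5,5)))
    n,l,st,_=cv2.connectedComponentsWithStats(filled); lab=1+np.argmax(st[1:,4])
    keep=cv2.dilate((l==lab).astype(np.uint8),np.ones((3,3))); h=m*keep
    inn=cv2.erode((l==lab).astype(np.uint8),np.ones((3,3))); h=np.where(inn>0,1,h)
    return h,o
rows=[]
for n,tc,sc,col in [("plain",(282,171),(266,244),"p"),("green",(245,261),(317,207),"g"),("yellow",(320,246),(263,198),"y")]:
    mt,ot=padmask("top",tc,33,col); ms,os_=padmask("scene",sc,21,col)
    rows.append(np.hstack([cv2.resize((m*255).astype(np.uint8),(190,190)) for m in (mt,ms)]))
    b=back("top",tc,.016)[0]
    for cams in ([("top",mt,ot)],[("scene",ms,os_)],[("top",mt,ot),("scene",ms,os_)]):
        res=min((fitm(cams,PAD,[b[0],b[1],a]) for a in (0,.3)),key=lambda r:r[1])
        print(n,[c[0] for c in cams],res[0].round(4),np.degrees(res[0][2]).round(1),round(res[1],1))
cv2.imwrite("pics/masks.png",np.vstack(rows))
E
python3 pads.py
```

```text
plain ['top'] [ 0.6302 -0.021   0.2869] 16.4 19.8
plain ['scene'] [ 0.6311 -0.0215  0.295 ] 16.9 23.3
plain ['top', 'scene'] [ 0.6305 -0.0211  0.2893] 16.6 46.9
green ['top'] [0.4295 0.0543 0.0471] 2.7 13.2
green ['scene'] [0.4299 0.0541 0.0697] 4.0 19.9
green ['top', 'scene'] [0.4294 0.0544 0.0489] 2.8 33.4
yellow ['top'] [ 0.4651 -0.1085  0.0769] 4.4 12.7
yellow ['scene'] [ 0.4652 -0.109   0.0867] 5.0 19.0
yellow ['top', 'scene'] [ 0.4651 -0.1086  0.0742] 4.3 32.4
```

View pics/masks.png

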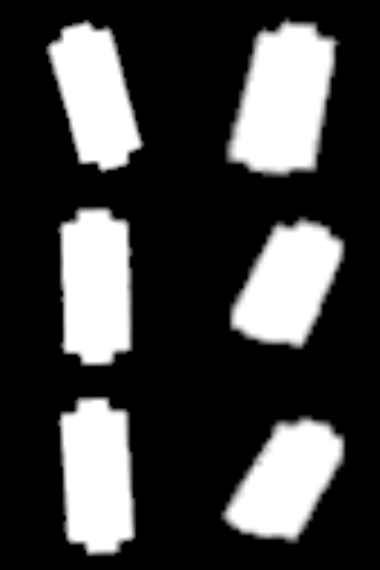

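```bash
cat > plan.py <<'E'
import numpy as np, json, sys
from scipy.spatial.transform import Rotation as Ro
def Rt(yaw): # tool down, tool y at yaw deg
    a=np.radians(yaw); y=np.array([np.cos(a),np.sin(a),0]); z=np.array([0,0,-1.]); return np.c_[np.cross(y,z),y,z]
def load():
    try: d=json.load(open("cmd.json")); return np.array(d["p"]),np.array(d["R"])
    except FileNotFoundError: return np.array([.23,.5,.207]),Rt(52.981+12.336)
def rel(p,yaw):
    P,R=load(); 
    return np.r_[R.T@(np.array(p)-P)/.75, Ro.from_matrix(R.T@Rt(yaw)).as_rotvec()/np.pi].round(4)
def apply(row):
    P,R=load(); row=np.array(row,float)
    json.dump(dict(p=(P+R@row[:3]*.75).tolist(),R=(R@Ro.from_rotvec(row[3:6]*np.pi).as_matrix()).tolist()),open("cmd.json","w"))
E
python3 - <<'E'
from h import *
for n,z in(("g",[[178,25],[347,29],[341,249],[164,241]]),("y",[[53,311],[235,324],[201,553],[20,540]])):
    for h in(.04,):
        p=back("top",np.array(z)/2.7-.3+[80,110],h)[:,:2]; print(n,p.round(3).tolist(),p.mean(0).round(4))
        for i in range(4):
            d=p[(i+1)%4]-p[i]; print(np.degrees(np.arctan2(d[1],d[0])).round(1),np.linalg.norm(d).round(3))
from plan import *
print(rel([.465,-.1086,.12],94.4), rel([.465,-.1086,.004],94.4))
E
```

```text
g [[0.735, 0.28], [0.734, 0.142], [0.553, 0.139], [0.556, 0.28]] [0.6444 0.21  ]
-90.5 0.138
-179.1 0.181
88.4 0.141
-0.1 0.178
y [[0.499, 0.364], [0.491, 0.22], [0.314, 0.236], [0.321, 0.377]] [0.4065 0.2993]
-93.0 0.145
174.7 0.178
87.2 0.141
-4.0 0.178
[-0.6236 -0.6065  0.116   0.      0.     -0.1616] [-0.6236 -0.6065  0.2707  0.      0.     -0.1616]
```

Request:
jog_arm(deltas=[-0.05,-0.05,0.0,0,0,-0.02,-1,-0.1,-0.1,0.0,0,0,-0.05,-1,-0.6236,-0.6065,0.116,0,0,-0.1616,-1,-0.6236,-0.6065,0.116,0,0,-0.1616,-1,-0.6236,-0.6065,0.116,0,0,-0.1616,-1,-0.6236,-0.6065,0.116,0,0,-0.1616,-1,-0.6236,-0.6065,0.116,0,0,-0.1616,-1,-0.6236,-0.6065,0.116,0,0,-0.1616,-1,-0.6236,-0.6065,0.116,0,0,-0.1616,-1,-0.6236,-0.6065,0.116,0,0,-0.1616,-1,-0.6236,-0.6065,0.116,0,0,-0.1616,-1,-0.6236,-0.6065,0.116,0,0,-0.1616,-1])

```text
time_s: 1.15
position: [0.4021, 0.0514, 0.1463]
tool_rot: [[-0.997, -0.077, 0.0], [-0.077, 0.997, 0.0], [-0.0, 0.0, -1.0]]
ft_force: [1.9, -0.3, -0.2]
grip_width: 0.0848
```

Request:
jog_arm(deltas=[-0.0673,-0.219,0.035,0,0,0,-1,-0.0673,-0.219,0.035,0,0,0,-1,-0.0673,-0.219,0.035,0,0,0,-1,-0.0673,-0.219,0.035,0,0,0,-1,-0.0673,-0.219,0.035,0,0,0,-1,-0.0673,-0.219,0.035,0,0,0,-1,-0.0673,-0.219,0.035,0,0,0,-1])

```text
time_s: 1.73
position: [0.4643, -0.106, 0.1199]
tool_rot: [[-0.997, -0.076, -0.001], [-0.076, 0.997, 0.001], [0.001, 0.001, -1.0]]
ft_force: [-1.2, 0.1, -0.5]
grip_width: 0.0853
```

```bash
python3 - <<'E'
from rig import env,eyes
import cv2,numpy as np
s=env.observe();print(s["position"].round(4),s["tool_rot"].round(4).tolist(),s["qvel"].round(2),s["time_s"],s["q"].round(1))
cv2.imwrite("pics/w1.png",eyes.get_image("wrist")[:,:,::-1])
E
```

```text
[ 0.4643 -0.106   0.1199] [[-0.9971, -0.0761, -0.0012], [-0.0761, 0.9971, 0.0008], [0.0011, 0.0009, -1.0]] [ 1.81 -1.29  0.89  0.05  0.01  0.02] 1.7333 [ -27.2   19.7   93.7    0.    66.7 -121.5]
```

View pics/w1.png

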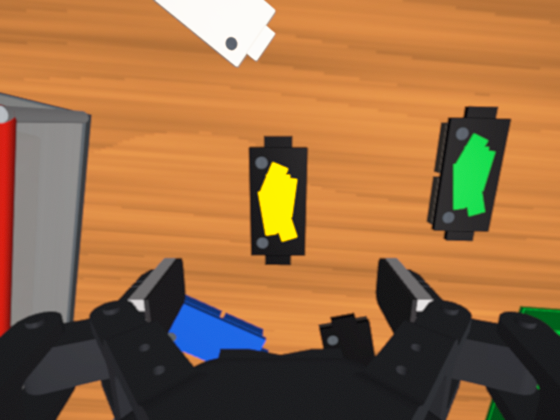

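Wrist view: yellow pad centred at ~(278,200), aligned with the jaws. Descending.

Request:
jog_arm(deltas=[0,0,0.03,0,0,0,-1,0,0,0.07,0,0,0,-1,0,0,0.11,0,0,0,-1,0,0,0.12,0,0,0,-1,0,0,0.12,0,0,0,-1,0,0,0.12,0,0,0,-1])

```text
time_s: 2.28
position: [0.4652, -0.1058, 0.0313]
tool_rot: [[-0.997, -0.078, 0.001], [-0.078, 0.997, -0.0], [-0.001, -0.0, -1.0]]
ft_force: [-0.1, -0.4, 0.1]
grip_width: 0.0856
```

```bash
cat > s.py <<'E'
from rig import env
import numpy as np
s=env.observe();R=s["tool_rot"]
print(s["position"].round(4),"yaw",np.degrees(np.arctan2(R[1,1],R[0,1])).round(2),"z",R[:,2].round(4),"qv",np.abs(s["qvel"]).max().round(2),"t",round(s["time_s"],2),"F",s["ft_force"].round(1),"M",s["wrist_torque"].round(2),"w",round(s["grip_width"],4))
E
python3 s.py
```

```text
[ 0.4652 -0.1058  0.0313] yaw 94.48 z [ 7.e-04 -4.e-04 -1.e+00] qv 1.19 t 2.28 F [-0.1 -0.4  0.1] M [-0.03  0.01  0.  ] w 0.0856
```

Request:
jog_arm(deltas=[0,-0.0033,0.018,0,0,0,-1,0,-0.0033,0.034,0,0,0,-1,0,-0.0033,0.0355,0,0,0,-1,0,-0.0033,0.0355,0,0,0,1,0,-0.0033,0.0355,0,0,0,1,0,-0.0033,0.0355,0,0,0,1,0,-0.0033,0.0355,0,0,0,1,0,-0.0033,0.0355,0,0,0,1,0,-0.0033,0.0355,0,0,0,1,0,-0.0033,0.0355,0,0,0,1], grip_force=60)

```text
time_s: 3.12
position: [0.4651, -0.1089, 0.0037]
tool_rot: [[-0.997, -0.077, 0.0], [-0.077, 0.997, -0.0], [-0.0, -0.0, -1.0]]
ft_force: [-0.1, 0.6, -0.2]
grip_width: 0.0006
```

```bash
python3 s.py
```

```text
[ 0.4651 -0.1089  0.0037] yaw 94.4 z [ 2.e-04 -1.e-04 -1.e+00] qv 0.16 t 3.12 F [-0.1  0.6 -0.2] M [-0.02  0.01 -0.01] w 0.0006
```

```bash
python3 - <<'E'
from rig import env,eyes
import cv2
cv2.imwrite("pics/w2.png",eyes.get_image("wrist")[:,:,::-1])
cv2.imwrite("pics/s2.png",cv2.resize(eyes.get_image("scene")[100:280,140:380,::-1],None,fx=3,fy=3,interpolation=cv2.INTER_CUBIC))
E
```

```text
(no output)
```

View pics/w2.png

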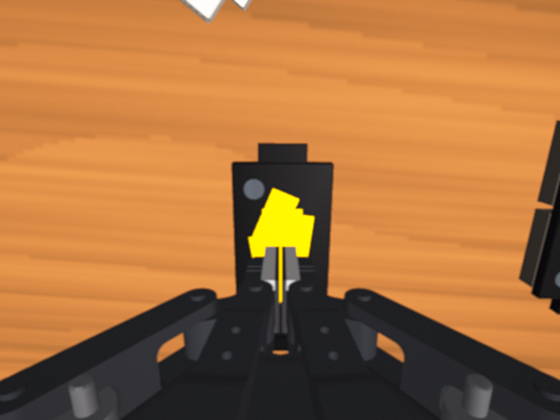

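View pics/s2.png

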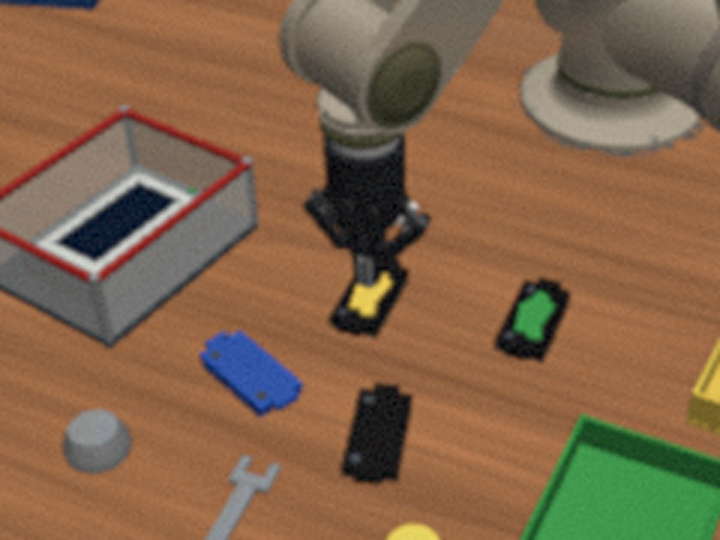

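```bash
python3 - <<'E'
from h import *
for z in(.0037,.016,.025): print(z,((proj("scene",[.4651,-.1089,z])[0]-[140,100])*3).round(1))
# wrist pixel predictions of yellow pad corners
def wproj(P,R,X):
    p=CP["wrist"];M=p["mount"];X=np.atleast_2d(X)
    t=(X-P)@R; c=(t-M[:3,3])@M[:3,:3]; u=c@p["intrinsics"].T; return (u[:,:2]/u[:,2:]).round(1)
from plan import Rt
pad=lambda x,y,a,z:[[x+np.cos(a)*u-np.sin(a)*v,y+np.sin(a)*u+np.cos(a)*v,z] for u,v in((-.049,-.025),(-.049,.025),(.049,.025),(.049,-.025))]
print("w1",wproj([.4643,-.106,.1199],Rt(94.4),pad(.4651,-.1086,np.radians(4.4),.016)).tolist())
for z in(.0037,.010,.016): print("w2",z,wproj([.4651,-.1089,z],Rt(94.4),pad(.4651,-.1086,np.radians(4.4),.016)).tolist())
im=cv2.imread("pics/w2.png"); cv2.imwrite("pics/w2c.png",cv2.resize(im[130:350,180:380],None,fx=2.7,fy=2.7,interpolation=cv2.INTER_CUBIC))
im=cv2.imread("pics/s2.png"); cv2.imwrite("pics/s2c.png",cv2.resize(im[180:360,280:480],None,fx=3,fy=3,interpolation=cv2.INTER_CUBIC))
E
```

```text
0.0037 [368.6 298.9]
0.016 [368.3 289.9]
0.025 [368.1 283.2]
w1 [[247.3, 144.9], [307.5, 144.9], [305.1, 254.5], [250.2, 254.5]]
w2 0.0037 [[229.5, 159.3], [333.8, 159.3], [326.1, 335.7], [236.7, 335.7]]
w2 0.01 [[231.4, 157.9], [331.8, 158.0], [324.6, 328.7], [238.1, 328.7]]
w2 0.016 [[233.1, 156.7], [329.9, 156.8], [323.2, 322.5], [239.4, 322.5]]
```

View pics/w2c.png

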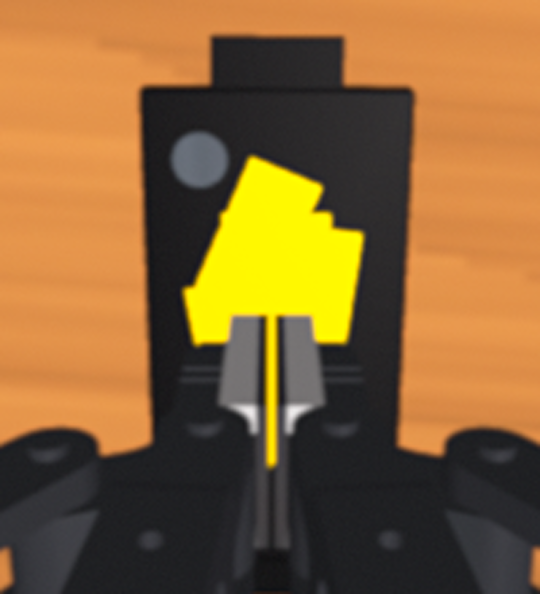

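View pics/s2c.png

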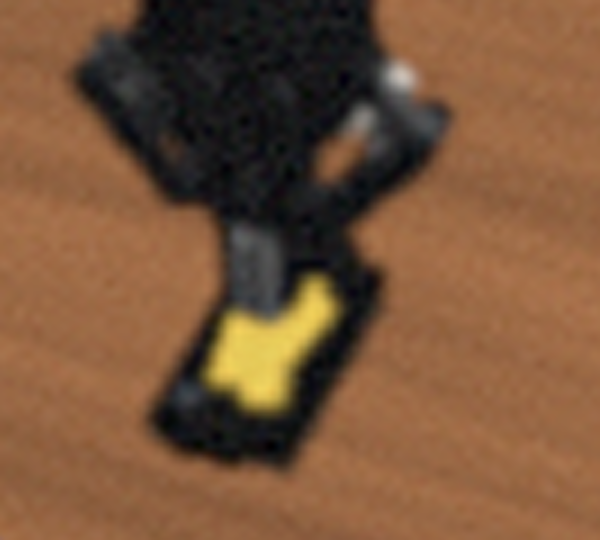

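```bash
python3 - <<'E'
from h import *
print("cam",(-CP["scene"]["R"].T@CP["scene"]["t"]).round(3))
for x in(.454,.465,.476):
  for z in(.004,.016,.025,.035): print(x,z,proj("scene",[x,-.109,z])[0].round(1))
E
python3 - <<'E'
import cv2
im=cv2.imread("pics/w1.png"); cv2.imwrite("pics/w1c.png",cv2.resize(im[230:420,80:480],None,fx=2,fy=2,interpolation=cv2.INTER_CUBIC))
E
```

```text
cam [1.283 0.309 0.83 ]
0.454 0.004 [264.4 197.4]
0.454 0.016 [264.3 194.4]
0.454 0.025 [264.3 192.2]
0.454 0.035 [264.2 189.7]
0.465 0.004 [262.9 199.5]
0.465 0.016 [262.8 196.6]
0.465 0.025 [262.7 194.4]
0.465 0.035 [262.6 191.9]
0.476 0.004 [261.3 201.7]
0.476 0.016 [261.2 198.8]
0.476 0.025 [261.1 196.6]
0.476 0.035 [261.  194.1]
```

View pics/w1c.png

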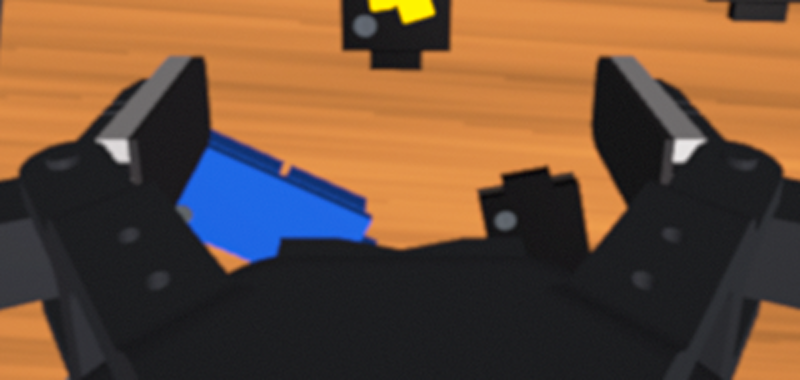

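Fingers closed on air above the pad: in both pictures (wrist tips at row 247, scene tip at ~(262,195)) the real tips sit ~25 mm behind the reported TCP. I'll reopen, go lower, and close gently to confirm.

Request:
jog_arm(deltas=[0,0,0,0,0,0,-1,0,0,0,0,0,0,-1,0,0,0,0,0,0,-1,0,0,0,0,0,0,-1,0,0,0,0,0,0,-1,0,0,0.007,0,0,0,-1,0,0,0.013,0,0,0,-1,0,0,0.013,0,0,0,-1], grip_force=20)

```text
time_s: 3.88
position: [0.4645, -0.1086, -0.0071]
tool_rot: [[-0.997, -0.077, -0.002], [-0.077, 0.997, 0.001], [0.001, 0.001, -1.0]]
ft_force: [-0.5, -0.4, -0.1]
grip_width: 0.0855
```

```bash
python3 s.py; python3 - <<'E'
from rig import env,eyes
import cv2
cv2.imwrite("pics/w3.png",eyes.get_image("wrist")[:,:,::-1])
cv2.imwrite("pics/s3.png",cv2.resize(eyes.get_image("scene")[140:240,200:320,::-1],None,fx=5,fy=5,interpolation=cv2.INTER_CUBIC))
E
```

```text
[ 0.4645 -0.1086 -0.0071] yaw 94.4 z [-1.5e-03  8.0e-04 -1.0e+00] qv 1.31 t 3.88 F [-0.5 -0.4 -0.1] M [ 0.01 -0.01  0.02] w 0.0855
```

View pics/w3.png

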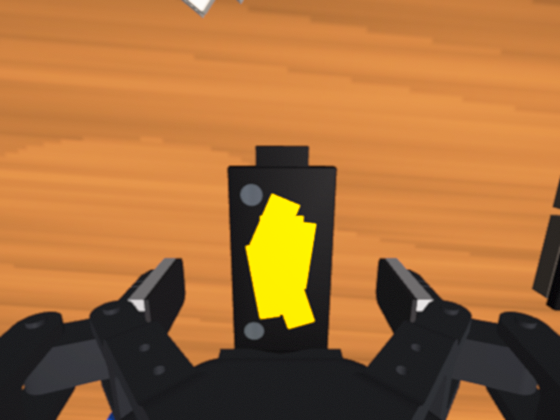

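View pics/s3.png

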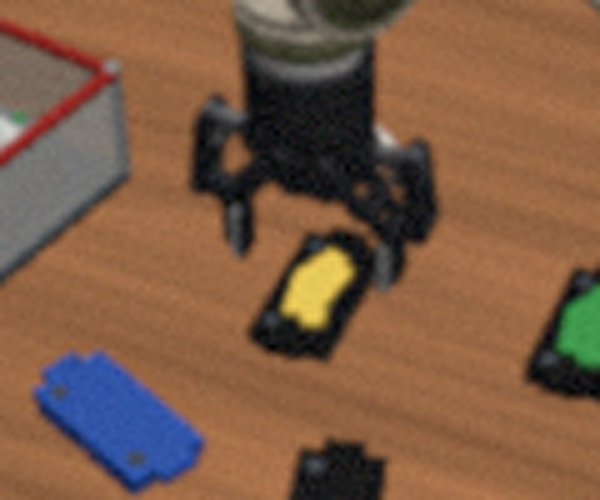

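```bash
python3 - <<'E'
from h import *
from plan import Rt
R=Rt(94.4)
for s in(1,-1):
  for z in(.01,.02,.03,.04):
    print(s,z,[proj("scene",np.array([.4645,-.1086,z])+R[:,1]*s*.0427+R[:,0]*dx)[0].round(1).tolist() for dx in(-.011,0)])
E
```

```text
1 0.01 [[274.9, 203.5], [276.2, 201.2]]
1 0.02 [[274.9, 201.1], [276.2, 198.7]]
1 0.03 [[274.9, 198.6], [276.2, 196.2]]
1 0.04 [[274.9, 196.0], [276.2, 193.7]]
-1 0.01 [[248.7, 197.1], [250.0, 194.9]]
-1 0.02 [[248.5, 194.6], [249.9, 192.4]]
-1 0.03 [[248.3, 192.1], [249.7, 189.9]]
-1 0.04 [[248.2, 189.6], [249.6, 187.4]]
```

Request:
jog_arm(deltas=[0,0,0.009,0,0,0,-1,0,0,0.0175,0,0,0,-1,0,0,0.0175,0,0,0,-1,0,0,0.0175,0,0,0,1,0,0,0.0175,0,0,0,1,0,0,0.0175,0,0,0,1,0,0,0.0175,0,0,0,1,0,0,0.0175,0,0,0,1], grip_force=20)

```text
time_s: 4.65
position: [0.4651, -0.1089, -0.019]
tool_rot: [[-0.997, -0.077, 0.0], [-0.077, 0.997, -0.0], [-0.0, -0.0, -1.0]]
ft_force: [-0.2, 0.1, 3.8]
grip_width: 0.0495
```

```bash
python3 s.py
```

```text
[ 0.4651 -0.1089 -0.019 ] yaw 94.41 z [ 4.e-04 -2.e-04 -1.e+00] qv 0.1 t 4.65 F [-0.2  0.1  3.8] M [ 0.02  0.09 -0.02] w 0.0495
```

Request:
jog_arm(deltas=[0,0,0,0,0,0,1,0,0,0,0,0,0,1,0,0,-0.02,0,0,0,1,0,0,-0.06,0,0,0,1,0,0,-0.1,0,0,0,1,0.001,0.015,-0.13,0,0,0,1,0.003,0.04,-0.1333,0,0,0.004,1,0.006,0.085,-0.1333,0,0,0.008,1,0.009,0.135,-0.1333,0,0,0.012,1,0.012,0.185,-0.1333,0,0,0.016,1,0.0153,0.235,-0.1333,0,0,0.02,1,0.0186,0.285,-0.1333,0,0,0.024,1], grip_force=70)

```text
time_s: 5.65
position: [0.4338, 0.1048, 0.0806]
tool_rot: [[-1.0, -0.0, -0.001], [-0.0, 1.0, 0.0], [0.001, 0.0, -1.0]]
ft_force: [1.1, -0.8, -3.5]
grip_width: 0.0476
```

```bash
python3 s.py
```

```text
[0.4338 0.1048 0.0806] yaw 90.02 z [-6.e-04  0.e+00 -1.e+00] qv 66.96 t 5.65 F [ 1.1 -0.8 -3.5] M [ 0.09 -0.01 -0.05] w 0.0476
```

Request:
jog_arm(deltas=[0.007,0.05,0,0,0,0.004,1,0.014,0.1,0,0,0,0.009,1,0.021,0.145,0,0,0,0.014,1,0.028,0.19,0,0,0,0.018,1,0.034,0.23,0,0,0,0.022,1,0.0376,0.255,0,0,0,0.0227,1,0.0376,0.2627,0,0,0,0.0227,1,0.0376,0.2627,0,0,0,0.0227,1,0.0376,0.2627,0,0,0,0.0227,1,0.0376,0.2627,0,0,0,0.0227,1,0.0376,0.2627,0,0,0,0.0227,1])

```text
time_s: 6.57
position: [0.4065, 0.2991, 0.0807]
tool_rot: [[-0.997, 0.071, -0.0], [0.071, 0.997, -0.0], [0.0, -0.0, -1.0]]
ft_force: [0.7, -0.1, -2.5]
grip_width: 0.0477
```

```bash
python3 s.py; python3 - <<'E'
from rig import env,eyes
import cv2
cv2.imwrite("pics/w4.png",eyes.get_image("wrist")[:,:,::-1])
cv2.imwrite("pics/s4.png",cv2.resize(eyes.get_image("scene")[120:320,270:470,::-1],None,fx=3,fy=3,interpolation=cv2.INTER_CUBIC))
E
```

```text
[0.4065 0.2991 0.0807] yaw 85.91 z [-3.e-04 -3.e-04 -1.e+00] qv 0.21 t 6.57 F [ 0.7 -0.1 -2.5] M [-0.05 -0.01 -0.05] w 0.0477
```

View pics/w4.png

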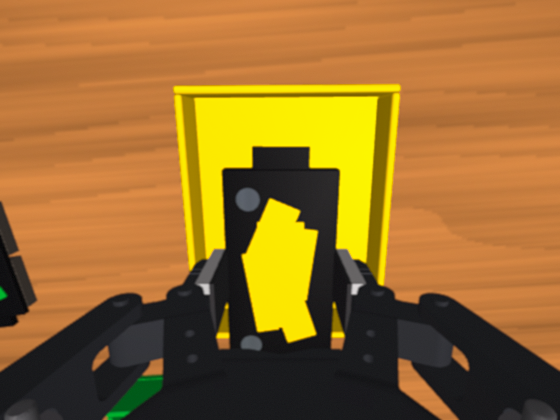

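View pics/s4.png

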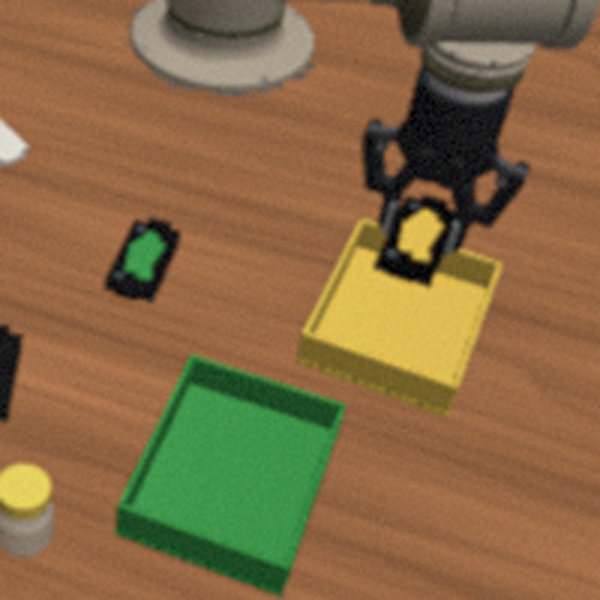

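Request:
jog_arm(deltas=[0,0.0053,0.03,0,0,0,1,0,0.0053,0.065,0,0,0,1,0,0.0053,0.095,0,0,0,1,0,0.0053,0.115,0,0,0,1,0,0.0053,0.1235,0,0,0,1,0,0.0053,0.125,0,0,0,1,0,0.0053,0.125,0,0,0,1,0,0.0053,0.125,0,0,0,1])

```text
time_s: 7.33
position: [0.407, 0.3041, -0.0125]
tool_rot: [[-0.998, 0.07, 0.001], [0.07, 0.998, 0.0], [-0.001, 0.001, -1.0]]
ft_force: [0.3, -0.1, -2.9]
grip_width: 0.0476
```

```bash
python3 s.py
```

```text
[ 0.407   0.3041 -0.0125] yaw 85.98 z [ 1.1e-03  5.0e-04 -1.0e+00] qv 0.12 t 7.33 F [ 0.3 -0.1 -2.9] M [ 0.04 -0.01 -0.01] w 0.0476
```

Request:
jog_arm(deltas=[0,0,0.0013,0,0,0,1,0,0,0.0013,0,0,0,-0.45,0,0,0.0013,0,0,0,-0.45,0,0,0.0013,0,0,0,-0.45,0,0,0.0013,0,0,0,-0.45,0,0,-0.03,0,0,0,-0.45,0,0,-0.08,0,0,0,-0.45,0,0,-0.12,0,0,0,-0.45,0,0,-0.12,0,0,0,-0.45,0,0,-0.12,0,0,0,-0.45])

```text
time_s: 8.17
position: [0.4071, 0.3045, 0.0783]
tool_rot: [[-0.998, 0.07, 0.003], [0.07, 0.998, 0.001], [-0.003, 0.002, -1.0]]
ft_force: [-0.2, 0.2, -1.0]
grip_width: 0.0617
```

```bash
python3 s.py; python3 - <<'E'
from rig import env,eyes
import cv2
cv2.imwrite("pics/w5.png",eyes.get_image("wrist")[:,:,::-1])
s=env.observe()
from plan import *
P=s["position"];R=s["tool_rot"]
print(((np.array([.4294,.0544,P[2]])-P)@R/.75).round(4),(92.8-np.degrees(np.arctan2(R[1,1],R[0,1])))/-180)
E
```

```text
[0.4071 0.3045 0.0783] yaw 86.01 z [ 0.0033  0.0014 -1.    ] qv 2.58 t 8.17 F [-0.2  0.2 -1. ] M [-0.03 -0.05 -0.06] w 0.0617
[-5.38e-02 -3.30e-01 -1.00e-04] -0.03777220464327134
```

View pics/w5.png

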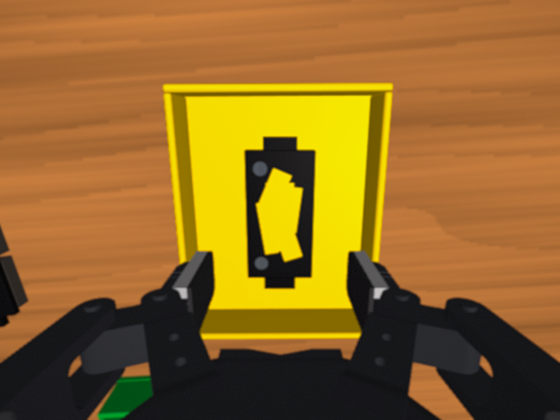

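The yellow pad lies flat and centred in the yellow tray (pad centre ~(279,212)). Next is the green pad.

Request:
jog_arm(deltas=[-0.0055,-0.03,0,0,0,-0.004,-1,-0.012,-0.08,0,0,0,-0.009,-1,-0.02,-0.13,0,0,0,-0.014,-1,-0.028,-0.18,0,0,0,-0.02,-1,-0.036,-0.23,0,0,0,-0.026,-1,-0.044,-0.28,0,0,0,-0.032,-1,-0.05,-0.315,0,0,0,-0.0378,-1,-0.0538,-0.33,0,0,0,-0.0378,-1,-0.0538,-0.33,0,0,0,-0.0378,-1,-0.0538,-0.33,0,0,0,-0.0378,-1,-0.0538,-0.33,0,0,0,-0.0378,-1])

```text
time_s: 9.13
position: [0.4289, 0.0552, 0.0763]
tool_rot: [[-0.999, -0.049, -0.002], [-0.049, 0.999, 0.0], [0.002, 0.001, -1.0]]
ft_force: [0.7, 0.1, 0.8]
grip_width: 0.0854
```

```bash
python3 s.py; python3 - <<'E'
from rig import env,eyes
import cv2
cv2.imwrite("pics/w6.png",eyes.get_image("wrist")[:,:,::-1])
E
```

```text
[0.4289 0.0552 0.0763] yaw 92.83 z [-1.7e-03  5.0e-04 -1.0e+00] qv 0.95 t 9.13 F [0.7 0.1 0.8] M [ 0.01  0.04 -0.03] w 0.0854
```

View pics/w6.png

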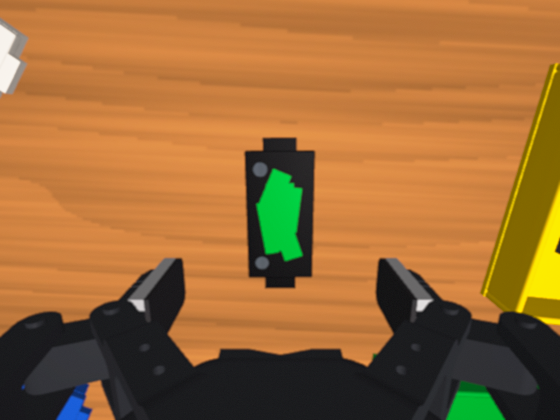

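Green pad centred at ~(280,213), aligned. Descend and grip.

Request:
jog_arm(deltas=[-0.0007,-0.0011,0.03,0,0,0,-1,-0.0007,-0.0011,0.07,0,0,0,-1,-0.0007,-0.0011,0.105,0,0,0,-1,-0.0007,-0.0011,0.122,0,0,0,-1,-0.0007,-0.0011,0.1265,0,0,0,-1,-0.0007,-0.0011,0.1265,0,0,0,-1,-0.0007,-0.0011,0.1265,0,0,0,1,-0.0007,-0.0011,0.1265,0,0,0,1,-0.0007,-0.0011,0.1265,0,0,0,1,-0.0007,-0.0011,0.1265,0,0,0,1,-0.0007,-0.0011,0.1265,0,0,0,1], grip_force=25)

```text
time_s: 10.1
position: [0.4306, 0.0537, -0.0169]
tool_rot: [[-0.999, -0.049, 0.002], [-0.049, 0.999, -0.0], [-0.002, -0.0, -1.0]]
ft_force: [-1.4, 1.0, 6.3]
grip_width: 0.049
```

```bash
python3 s.py;python3 - <<'E'
from rig import env
from plan import *
s=env.observe();P=s["position"];R=s["tool_rot"]
print(((np.array([.646,.213,P[2]+.1])-P)@R/.75).round(4),(90.5-np.degrees(np.arctan2(R[1,1],R[0,1])))/-180)
E
```

```text
[ 0.4306  0.0537 -0.0169] yaw 92.81 z [ 2.1e-03 -2.0e-04 -1.0e+00] qv 0.08 t 10.1 F [-1.4  1.   6.3] M [0.22 0.15 0.03] w 0.049
[-0.2976  0.198  -0.1328] 0.012833721163897058
```

Request:
jog_arm(deltas=[0,0,0,0,0,0,1,0,0,0,0,0,0,1,0,0,-0.02,0,0,0,1,0,0,-0.06,0,0,0,1,0,0,-0.1,0,0,0,1,-0.01,0.007,-0.13,0,0,0,1,-0.035,0.023,-0.133,0,0,0.002,1,-0.075,0.05,-0.133,0,0,0.004,1,-0.115,0.0765,-0.133,0,0,0.006,1,-0.155,0.103,-0.133,0,0,0.008,1,-0.195,0.13,-0.133,0,0,0.01,1,-0.235,0.156,-0.133,0,0,0.0128,1], grip_force=70)

```text
time_s: 11.1
position: [0.6012, 0.1804, 0.0821]
tool_rot: [[-1.0, -0.009, -0.0], [-0.009, 1.0, -0.0], [0.0, -0.0, -1.0]]
ft_force: [1.8, -1.4, -1.8]
grip_width: 0.0473
```

Request:
jog_arm(deltas=[-0.03,0.02,0,0,0,0,1,-0.05,0.034,0,0,0,0,1,-0.0606,0.0442,0,0,0,0,1,-0.0606,0.0442,0,0,0,0,1,-0.0606,0.0442,0,0,0,0,1,-0.0606,0.0442,0,0,0,0,1])

```text
time_s: 11.6
position: [0.6448, 0.2122, 0.0819]
tool_rot: [[-1.0, -0.009, -0.001], [-0.009, 1.0, -0.0], [0.001, -0.0, -1.0]]
ft_force: [0.5, 0.2, -1.5]
grip_width: 0.0471
```

```bash
python3 s.py; python3 - <<'E'
from rig import env,eyes
import cv2
cv2.imwrite("pics/w7.png",eyes.get_image("wrist")[:,:,::-1])
E
```

```text
[0.6448 0.2122 0.0819] yaw 90.49 z [-8.e-04 -3.e-04 -1.e+00] qv 0.41 t 11.6 F [ 0.5  0.2 -1.5] M [-0.03  0.03 -0.02] w 0.0471
```

View pics/w7.png

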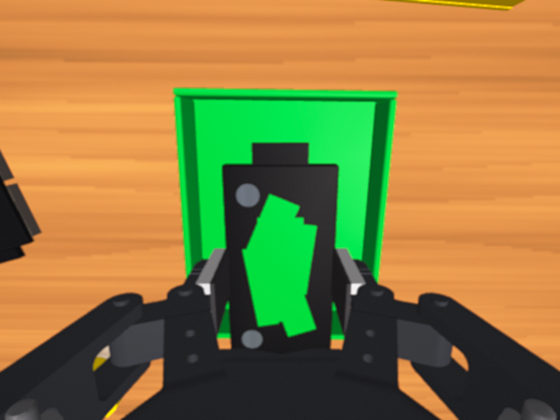

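Green pad is over the green tray; descend, release, rise.

Request:
jog_arm(deltas=[0,0.005,0.03,0,0,0,1,0,0.005,0.065,0,0,0,1,0,0.005,0.095,0,0,0,1,0,0.005,0.115,0,0,0,1,0,0.005,0.122,0,0,0,1,0,0.005,0.1235,0,0,0,1,0,0.005,0.1235,0,0,0,1,0,0.005,0.1235,0,0,0,1])

```text
time_s: 12.32
position: [0.646, 0.2162, -0.0097]
tool_rot: [[-1.0, -0.008, 0.002], [-0.008, 1.0, 0.0], [-0.002, 0.0, -1.0]]
ft_force: [-1.1, -0.4, -2.7]
grip_width: 0.0475
```

```bash
python3 s.py
```

```text
[ 0.646   0.2162 -0.0097] yaw 90.48 z [ 1.7e-03  3.0e-04 -1.0e+00] qv 0.29 t 12.32 F [-1.1 -0.4 -2.7] M [-0.01  0.01 -0.03] w 0.0475
```

Request:
jog_arm(deltas=[0,0,0.002,0,0,0,1,0,0,0.002,0,0,0,1,0,0,0.002,0,0,0,-0.45,0,0,0.002,0,0,0,-0.45,0,0,0.002,0,0,0,-0.45,0,0,0.002,0,0,0,-0.45,0,0,-0.03,0,0,0,-0.45,0,0,-0.08,0,0,0,-0.45,0,0,-0.12,0,0,0,-0.45,0,0,-0.12,0,0,0,-0.45,0,0,-0.12,0,0,0,-0.45])

```text
time_s: 13.23
position: [0.6463, 0.2166, 0.0812]
tool_rot: [[-1.0, -0.009, 0.004], [-0.009, 1.0, 0.001], [-0.004, 0.001, -1.0]]
ft_force: [-0.2, 0.5, -0.4]
grip_width: 0.0619
```

```bash
python3 s.py; python3 - <<'E'
from rig import env,eyes
import cv2
cv2.imwrite("pics/w8.png",eyes.get_image("wrist")[:,:,::-1])
s=env.observe()
from plan import *
P=s["position"];R=s["tool_rot"]
print(((np.array([.6305,-.0211,P[2]])-P)@R/.75).round(4),(106.6-np.degrees(np.arctan2(R[1,1],R[0,1])))/-180)
E
```

```text
[0.6463 0.2166 0.0812] yaw 90.5 z [ 4.e-03  6.e-04 -1.e+00] qv 3.32 t 13.23 F [-0.2  0.5 -0.4] M [ 0.03  0.01 -0.06] w 0.0619
[ 0.0226 -0.3165 -0.    ] -0.08944441580444189
```

View pics/w8.png

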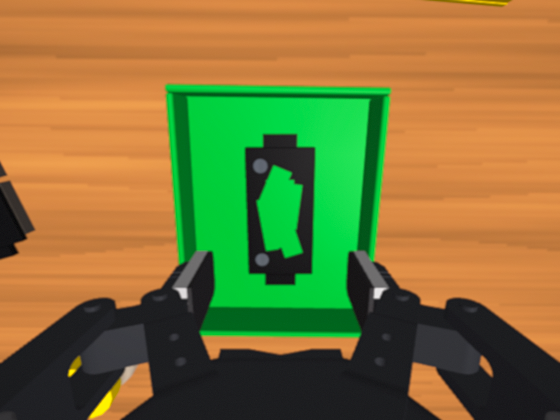

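Green pad lies flat in the green tray (~(280,210)). Moving to the plain pad.

Request:
jog_arm(deltas=[0.002,-0.025,-0.005,0,0,-0.007,-0.6,0.005,-0.07,-0.005,0,0,-0.02,-1,0.009,-0.12,-0.005,0,0,-0.033,-1,0.012,-0.17,-0.005,0,0,-0.047,-1,0.016,-0.22,-0.005,0,0,-0.06,-1,0.019,-0.265,-0.005,0,0,-0.075,-1,0.021,-0.3,-0.005,0,0,-0.085,-1,0.0226,-0.3165,0,0,0,-0.0894,-1,0.0226,-0.3165,0,0,0,-0.0894,-1,0.0226,-0.3165,0,0,0,-0.0894,-1,0.0226,-0.3165,0,0,0,-0.0894,-1])

```text
time_s: 14.2
position: [0.6303, -0.0201, 0.0784]
tool_rot: [[-0.958, -0.286, -0.002], [-0.286, 0.958, 0.001], [0.001, 0.001, -1.0]]
ft_force: [0.0, -0.1, -0.4]
grip_width: 0.0855
```

```bash
python3 s.py; python3 - <<'E'
from rig import env,eyes
import cv2
cv2.imwrite("pics/w9.png",eyes.get_image("wrist")[:,:,::-1])
E
```

```text
[ 0.6303 -0.0201  0.0784] yaw 106.6 z [-1.5e-03  6.0e-04 -1.0e+00] qv 0.74 t 14.2 F [ 0.  -0.1 -0.4] M [ 0.06 -0.01  0.02] w 0.0855
```

View pics/w9.png

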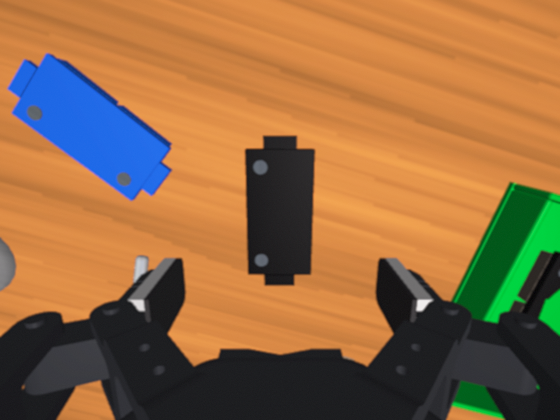

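```bash
python3 - <<'E'
from h import *
from rig import env
s=env.observe();P=s["position"];R=s["tool_rot"];p=CP["wrist"];M=p["mount"]
def wb(uv,z):
    d=R@M[:3,:3]@np.linalg.inv(p["intrinsics"])@np.array([*uv,1.]); o=P+R@M[:3,3]
    X=o+d*(z-o[2])/d[2]; return X,(R.T@(X-P))
for uv,z in(((140,257),.005),((133,275),.005),((148,270),.005),((170,152),.016),((280,212),.016),((246,150),.016),((314,150),.016),((311,274),.016),((250,274),.016)):
    a,b=wb(uv,z);print(uv,a.round(4),"tool",b.round(4))
im=cv2.imread("pics/top0.png"); 
print("wrench prongs top",back("top",[[311,142],[327,142],[313,133],[325,133]],.005).round(4).tolist())
cv2.imwrite("pics/wr.png",cv2.resize(im[60:200,260:360],None,fx=4,fy=4,interpolation=cv2.INTER_CUBIC))
c=back("top",[[311,142],[327,142]],.005); print(((c-P)@R).round(4))
E
```

```text
(140, 257) [ 0.7004 -0.1179  0.005 ] tool [-0.0389 -0.114   0.0736]
(133, 275) [ 0.7178 -0.1206  0.005 ] tool [-0.0549 -0.1216  0.0736]
(148, 270) [ 0.7099 -0.1096  0.005 ] tool [-0.0504 -0.1087  0.0736]
(170, 152) [ 0.6087 -0.1082  0.016 ] tool [ 0.0461 -0.0784  0.0627]
(280, 212) [ 0.6287 -0.0209  0.016 ] tool [ 0.002  -0.0005  0.0627]
(246, 150) [ 0.592  -0.0569  0.016 ] tool [ 0.0475 -0.0246  0.0627]
(314, 150) [ 0.5782 -0.0109  0.016 ] tool [0.0475 0.0236 0.0628]
(311, 274) [0.6701 0.017  0.016 ] tool [-0.0486  0.0239  0.0627]
(250, 274) [ 0.6838 -0.029   0.016 ] tool [-0.0486 -0.0241  0.0627]
wrench prongs top [[0.6991, -0.086, 0.005], [0.6997, -0.1221, 0.005], [0.7202, -0.0903, 0.005], [0.7206, -0.1174, 0.005]]
[[-0.0469 -0.0831  0.0736]
 [-0.0371 -0.1178  0.0736]]
```

View pics/wr.png

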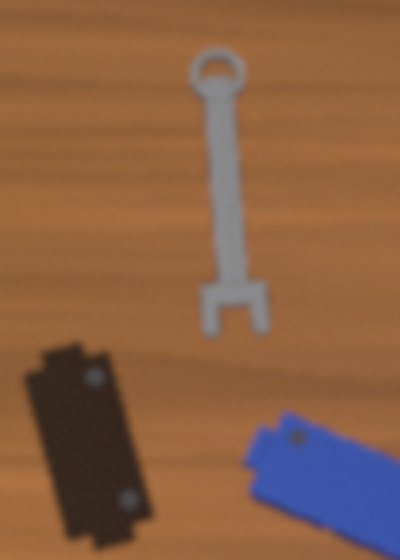

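Plain pad centred (edges 246/314) and aligned; wrench prong clears the finger by ~25 mm. Descend and grip.

Request:
jog_arm(deltas=[0,0,0.03,0,0,0,-1,0,0,0.07,0,0,0,-1,0,0,0.105,0,0,0,-1,0,0,0.123,0,0,0,-1,0,0,0.1285,0,0,0,-1,0,0,0.1285,0,0,0,-1,0,0,0.1285,0,0,0,-1,0,0,0.1285,0,0,0,1,0,0,0.1285,0,0,0,1,0,0,0.1285,0,0,0,1,0,0,0.1285,0,0,0,1,0,0,0.1285,0,0,0,1], grip_force=25)

```text
time_s: 15.25
position: [0.631, -0.0211, -0.0161]
tool_rot: [[-0.958, -0.285, 0.001], [-0.285, 0.958, -0.0], [-0.001, -0.001, -1.0]]
ft_force: [-0.6, 1.7, 4.7]
grip_width: 0.0491
```

```bash
python3 s.py
```

```text
[ 0.631  -0.0211 -0.0161] yaw 106.59 z [ 1.5e-03 -1.0e-04 -1.0e+00] qv 0.07 t 15.25 F [-0.6  1.7  4.7] M [ 0.13  0.24 -0.01] w 0.0491
```

Request:
jog_arm(deltas=[0,0,0,0,0,0,1,0,0,0,0,0,0,1,0,0,0,0,0,0,1], grip_force=70)

```text
time_s: 15.5
position: [0.6311, -0.0211, -0.0156]
tool_rot: [[-0.958, -0.286, 0.002], [-0.286, 0.958, -0.0], [-0.002, -0.001, -1.0]]
ft_force: [-1.8, 2.0, 9.5]
grip_width: 0.0474
```

```bash
python3 s.py
```

```text
[ 0.6311 -0.0211 -0.0156] yaw 106.59 z [ 1.9e-03 -2.0e-04 -1.0e+00] qv 0.17 t 15.5 F [-1.8  2.   9.5] M [ 0.16  0.42 -0.01] w 0.0474
```

Request:
jog_arm(deltas=[0,0,-0.01,0,0,0,1,0,0,-0.035,0,0,0,1,0,0,-0.07,0,0,0,1,0,0,-0.11,0,0,0,1,0,0,-0.15,0,0,0,1,0,0,-0.18,0,0,0,1,0,0,-0.187,0,0,0,1,0,0,-0.187,0,0,0,1,0,0,-0.187,0,0,0,1])

```text
time_s: 16.25
position: [0.6299, -0.021, 0.1216]
tool_rot: [[-0.958, -0.285, -0.002], [-0.285, 0.958, 0.001], [0.002, 0.001, -1.0]]
ft_force: [0.1, 0.5, -4.1]
grip_width: 0.0472
```

```bash
python3 s.py; python3 - <<'E'
from rig import env,eyes
import cv2
cv2.imwrite("pics/w10.png",eyes.get_image("wrist")[:,:,::-1])
s=env.observe()
from plan import *
P=s["position"];R=s["tool_rot"]
print(((np.array([.5003,-.3817,P[2]])-P)@R/.75).round(4),(80.7-np.degrees(np.arctan2(R[1,1],R[0,1])))/-180)
E
```

```text
[ 0.6299 -0.021   0.1216] yaw 106.58 z [-2.3e-03  5.0e-04 -1.0e+00] qv 1.27 t 16.25 F [ 0.1  0.5 -4.1] M [ 0.02  0.02 -0.06] w 0.0472
[ 3.026e-01 -4.117e-01  3.000e-04] 0.14381774149682586
```

View pics/w10.png

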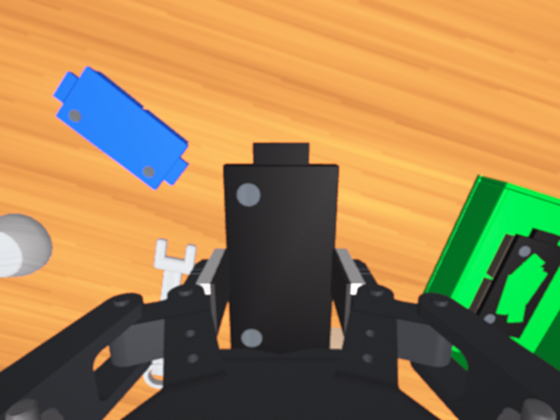

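Request:
jog_arm(deltas=[0.006,-0.008,0,0,0,0.003,1,0.018,-0.025,0,0,0,0.009,1,0.036,-0.05,0,0,0,0.018,1,0.06,-0.082,0,0,0,0.029,1,0.085,-0.116,0,0,0,0.041,1,0.11,-0.15,0,0,0,0.053,1,0.135,-0.184,0,0,0,0.065,1,0.16,-0.218,0,0,0,0.077,1,0.185,-0.252,0,0,0,0.089,1,0.21,-0.286,0,0,0,0.101,1,0.23,-0.313,0,0,0,0.111,1,0.24,-0.3265,0,0,0,0.115,1])

```text
time_s: 17.3
position: [0.5261, -0.3102, 0.1216]
tool_rot: [[-0.997, 0.077, -0.002], [0.076, 0.997, 0.001], [0.002, 0.001, -1.0]]
ft_force: [-1.2, -0.8, -3.0]
grip_width: 0.0471
```

Request:
jog_arm(deltas=[0,0,0,0,0,0,1,0,0,0,0,0,0,1,0,0,0,0,0,0,1])

```text
time_s: 17.55
position: [0.5282, -0.306, 0.1225]
tool_rot: [[-0.998, 0.07, -0.001], [0.07, 0.998, 0.001], [0.001, 0.001, -1.0]]
ft_force: [0.4, 0.1, -2.9]
grip_width: 0.0468
```

```bash
cat > go.py <<'E'
import sys
from rig import env
from plan import *
s=env.observe();P=s["position"];R=s["tool_rot"]
x,y,z,yaw=map(float,sys.argv[1:])
print(((np.array([x,y,z])-P)@R/.75).round(4),(Ro.from_matrix(R.T@Rt(yaw)).as_rotvec()/np.pi).round(4))
E
python3 s.py; python3 go.py .5003 -.3817 .1216 80.7
```

```text
[ 0.5282 -0.306   0.1225] yaw 85.96 z [-8.0e-04  1.1e-03 -1.0e+00] qv 0.73 t 17.55 F [ 0.4  0.1 -2.9] M [ 0.01  0.04 -0.05] w 0.0468
[ 0.0299 -0.1032  0.0012] [ 0.0003 -0.0003  0.0292]
```

Request:
jog_arm(deltas=[0.004,-0.014,0,0,0,0.004,1,0.012,-0.041,0,0,0,0.012,1,0.02,-0.07,0,0,0,0.02,1,0.027,-0.092,0,0,0,0.026,1,0.0299,-0.1032,0,0,0,0.0292,1,0.0299,-0.1032,0,0,0,0.0292,1,0.0299,-0.1032,0,0,0,0.0292,1,0.0299,-0.1032,0,0,0,0.0292,1])

```text
time_s: 18.22
position: [0.5006, -0.3817, 0.123]
tool_rot: [[-0.987, 0.161, -0.0], [0.161, 0.987, 0.001], [0.0, 0.001, -1.0]]
ft_force: [0.6, -1.1, -2.2]
grip_width: 0.0471
```

```bash
python3 s.py; python3 - <<'E'
from rig import env,eyes
import cv2
cv2.imwrite("pics/w11.png",eyes.get_image("wrist")[:,:,::-1])
cv2.imwrite("pics/t11.png",eyes.get_image("top")[:,:,::-1])
cv2.imwrite("pics/s11.png",eyes.get_image("scene")[:,:,::-1])
im=cv2.imread("pics/s11.png"); cv2.imwrite("pics/s11c.png",cv2.resize(im[60:230,100:300],None,fx=3.5,fy=3.5,interpolation=cv2.INTER_CUBIC))
E
```

```text
[ 0.5006 -0.3817  0.123 ] yaw 80.72 z [-1.e-04  5.e-04 -1.e+00] qv 0.36 t 18.22 F [ 0.6 -1.1 -2.2] M [ 0.01  0.02 -0.01] w 0.0471
```

View pics/w11.png

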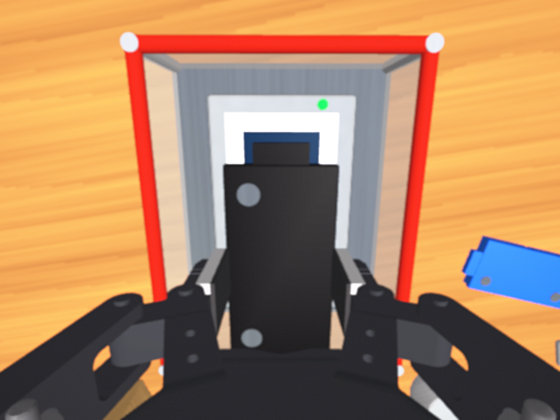

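View pics/t11.png

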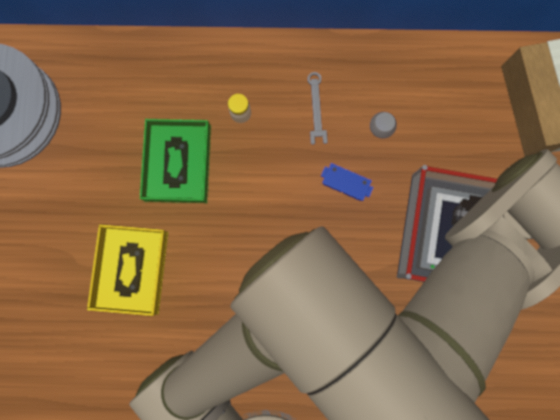

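View pics/s11c.png

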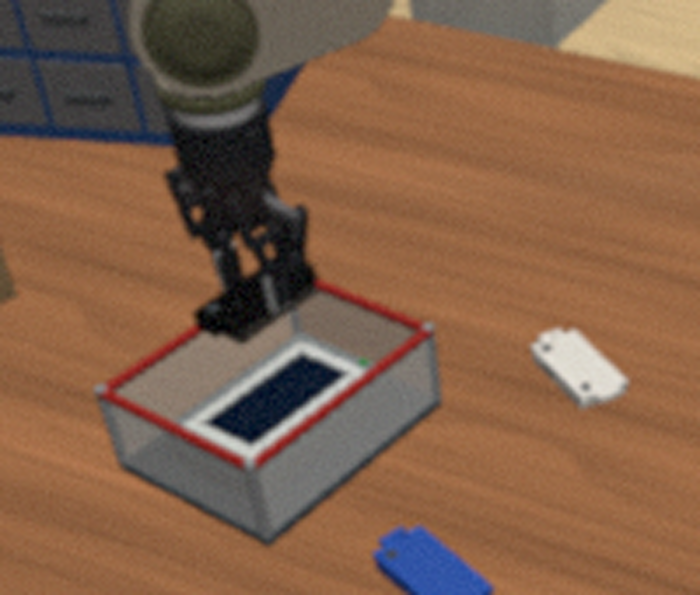

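```bash
python3 - <<'E'
from h import *
from rig import env
s=env.observe();P=s["position"];R=s["tool_rot"];p=CP["wrist"];M=p["mount"]
def wb(uv,z):
    d=R@M[:3,:3]@np.linalg.inv(p["intrinsics"])@np.array([*uv,1.]); o=P+R@M[:3,3]
    X=o+d*(z-o[2])/d[2]; return X,(R.T@(X-P))
zt=P[2]+.016+.016
for n,uv,z in(("win far L",(244,132.5),.045),("win far R",(319.5,132.5),.045),("white far L",(224,112),.045),("white R",(340,112),.045),("hous L",(208,96),.045),("hous R",(356,96),.045),("rail",(130,42),.09),("rail",(434.5,42),.09),("pad far L",(224,165),zt),("pad far R",(338,165),zt),("ear",(254,142),zt),("ear",(309,142),zt)):
    a,b=wb(uv,z);print(n,a.round(4),"tool",b.round(4))
print(R.round(4).tolist())
# elbows in jaw plane (scene)
cam=CP["scene"]
def jawplane(uv,P,R):
    d=cam["R"].T@np.linalg.inv(cam["intrinsics"])@np.array([*uv,1.]); o=-cam["R"].T@cam["t"]
    n=R[:,0]; t=((P-o)@n)/(d@n); return R.T@(o+d*t-P)
for uv in((149,110),(169,178/3.5+60),(187,120),(186,128)): print(uv,jawplane(uv,P,R).round(4))
im=cv2.imread("pics/s11.png"); cv2.imwrite("pics/s11d.png",cv2.resize(im[80:170,130:220],None,fx=6.5,fy=6.5,interpolation=cv2.INTER_CUBIC))
im=cv2.imread("pics/w11.png"); cv2.imwrite("pics/w11c.png",cv2.resize(im[20:180,100:460],None,fx=2.2,fy=2.2,interpolation=cv2.INTER_CUBIC))
E
```

```text
win far L [ 0.4378 -0.3993  0.045 ] tool [ 0.0591 -0.0273  0.0782]
win far R [ 0.4469 -0.3438  0.045 ] tool [0.0591 0.0289 0.0782]
white far L [ 0.4211 -0.411   0.045 ] tool [ 0.0737 -0.0415  0.0782]
white R [ 0.4348 -0.3271  0.045 ] tool [0.0737 0.0435 0.0782]
hous L [ 0.4084 -0.4201  0.045 ] tool [ 0.0848 -0.0526  0.0782]
hous R [ 0.4257 -0.3144  0.045 ] tool [0.0848 0.0545 0.0782]
rail [ 0.378  -0.4485  0.09  ] tool [ 0.1102 -0.0855  0.0332]
rail [ 0.4059 -0.2781  0.09  ] tool [0.1102 0.0871 0.0332]
pad far L [ 0.4486 -0.3977  0.1552] tool [ 0.0487 -0.024  -0.032 ]
pad far R [ 0.4563 -0.3505  0.1552] tool [ 0.0487  0.0239 -0.032 ]
ear [ 0.4413 -0.3836  0.1552] tool [ 0.0582 -0.0112 -0.032 ]
ear [ 0.445  -0.3612  0.1552] tool [ 0.0582  0.0115 -0.032 ]
[[-0.9869, 0.1614, 0.0001], [0.1614, 0.9869, 0.0001], [-0.0, 0.0001, -1.0]]
(149, 110) [ 0.     -0.0711 -0.1181]
(169, 110.85714285714286) [ 0.      0.0138 -0.1421]
(187, 120) [ 0.      0.0784 -0.1351]
(186, 128) [-0.      0.0689 -0.107 ]
```

View pics/s11d.png

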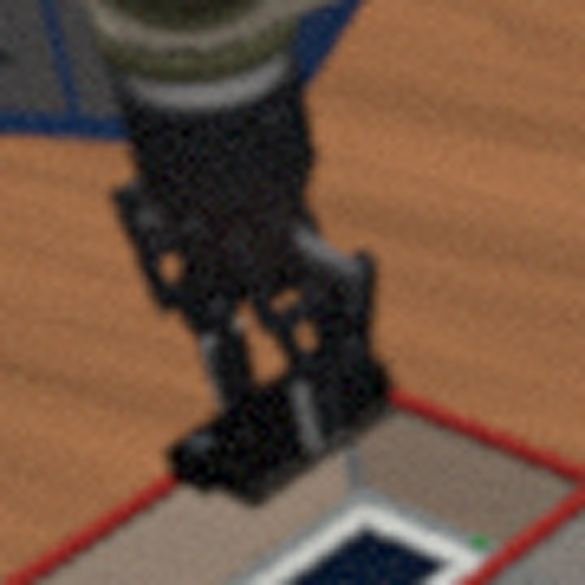

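View pics/w11c.png

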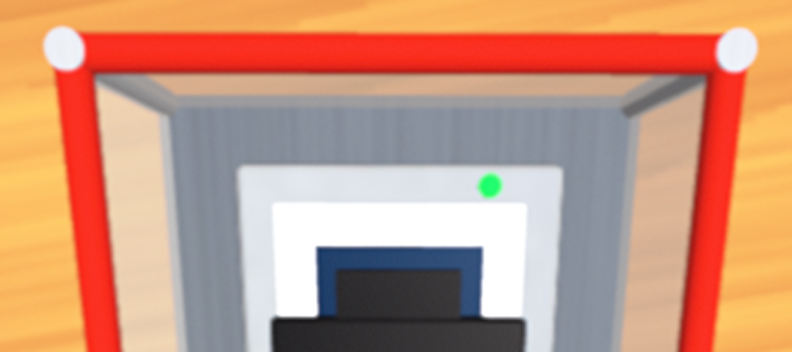

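Pad is over the guard, aligned: rail corners on equal rows (~42), window mid x ≈281.7, pad mid ≈281. Small correction and slow descent.

Request:
jog_arm(deltas=[-0.0016,0.0011,0.008,0,0,0,1,-0.0016,0.0011,0.022,0,0,0,1,-0.0016,0.0011,0.038,0,0,0,1,-0.0016,0.0011,0.054,0,0,0,1,-0.0016,0.0011,0.068,0,0,0,1,-0.0016,0.0011,0.078,0,0,0,1,-0.0016,0.0011,0.085,0,0,0,1,-0.0016,0.0011,0.088,0,0,0,1,-0.0016,0.0011,0.088,0,0,0,1,-0.0016,0.0011,0.088,0,0,0,1])

```text
time_s: 19.2
position: [0.5016, -0.3824, 0.0575]
tool_rot: [[-0.987, 0.163, 0.001], [0.163, 0.987, -0.001], [-0.001, -0.0, -1.0]]
ft_force: [0.6, 0.5, -3.5]
grip_width: 0.0472
```

```bash
python3 s.py; python3 - <<'E'
from rig import env,eyes
import cv2
cv2.imwrite("pics/w12.png",eyes.get_image("wrist")[:,:,::-1])
cv2.imwrite("pics/s12.png",eyes.get_image("scene")[:,:,::-1])
im=cv2.imread("pics/s12.png"); cv2.imwrite("pics/s12c.png",cv2.resize(im[90:220,120:240],None,fx=4.6,fy=4.6,interpolation=cv2.INTER_CUBIC))
im=cv2.imread("pics/w12.png"); cv2.imwrite("pics/w12c.png",cv2.resize(im[0:300,80:480],None,fx=2,fy=2,interpolation=cv2.INTER_CUBIC))
E
```

```text
[ 0.5016 -0.3824  0.0575] yaw 80.63 z [ 5.e-04 -6.e-04 -1.e+00] qv 0.45 t 19.2 F [ 0.6  0.5 -3.5] M [-0.05 -0.02 -0.03] w 0.0472
```

View pics/w12c.png

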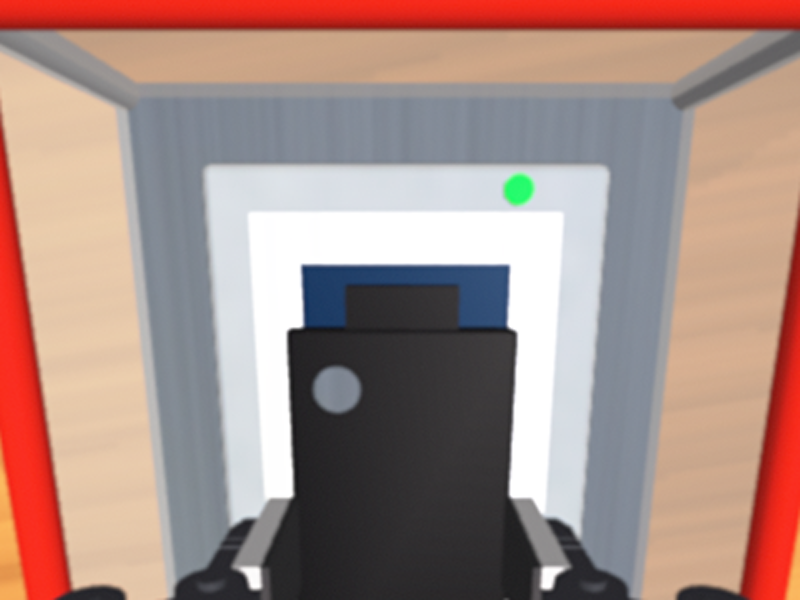

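View pics/s12c.png

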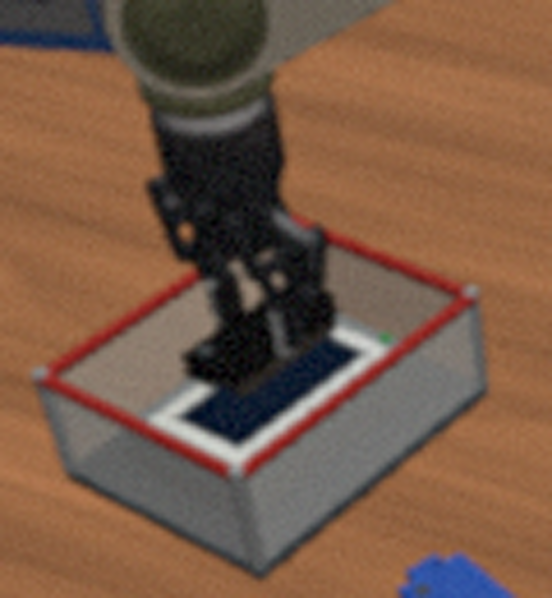

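Request:
jog_arm(deltas=[0,0.0008,0.004,0,0,0,1,0,0.0013,0.009,0,0,0,1,0,0.0013,0.015,0,0,0,1,0,0.0013,0.02,0,0,0,1,0,0.0013,0.0225,0,0,0,1,0,0.0013,0.0236,0,0,0,1,0,0.0013,0.0236,0,0,0,1,0,0.0013,0.0236,0,0,0,1,0,0.0013,0.0236,0,0,0,1])

```text
time_s: 20.05
position: [0.5017, -0.3813, 0.0396]
tool_rot: [[-0.987, 0.163, 0.0], [0.163, 0.987, -0.0], [-0.0, -0.0, -1.0]]
ft_force: [0.1, -1.0, -2.6]
grip_width: 0.0471
```

```bash
python3 s.py; python3 - <<'E'
from rig import env,eyes
import cv2
cv2.imwrite("pics/w13.png",eyes.get_image("wrist")[:,:,::-1])
cv2.imwrite("pics/s13.png",eyes.get_image("scene")[:,:,::-1])
im=cv2.imread("pics/s13.png"); cv2.imwrite("pics/s13c.png",cv2.resize(im[130:220,120:240],None,fx=6.5,fy=6.5,interpolation=cv2.INTER_CUBIC))
im=cv2.imread("pics/w13.png"); cv2.imwrite("pics/w13c.png",cv2.resize(im[0:300,80:480],None,fx=2,fy=2,interpolation=cv2.INTER_CUBIC))
E
python3 s.py
```

```text
[ 0.5017 -0.3813  0.0396] yaw 80.63 z [ 2.e-04 -3.e-04 -1.e+00] qv 0.14 t 20.05 F [ 0.1 -1.  -2.6] M [ 0.01  0.04 -0.04] w 0.0471
[ 0.5017 -0.3813  0.0395] yaw 80.64 z [ 2.e-04 -2.e-04 -1.e+00] qv 0.05 t 20.15 F [ 0.2 -0.5 -3.2] M [-0.04 -0.04  0.01] w 0.0473
```

View pics/w13c.png

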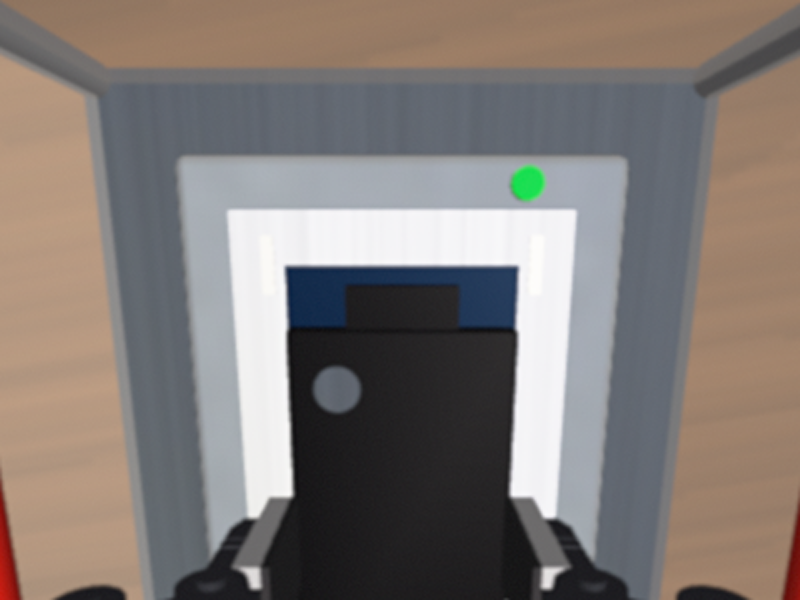

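View pics/s13c.png

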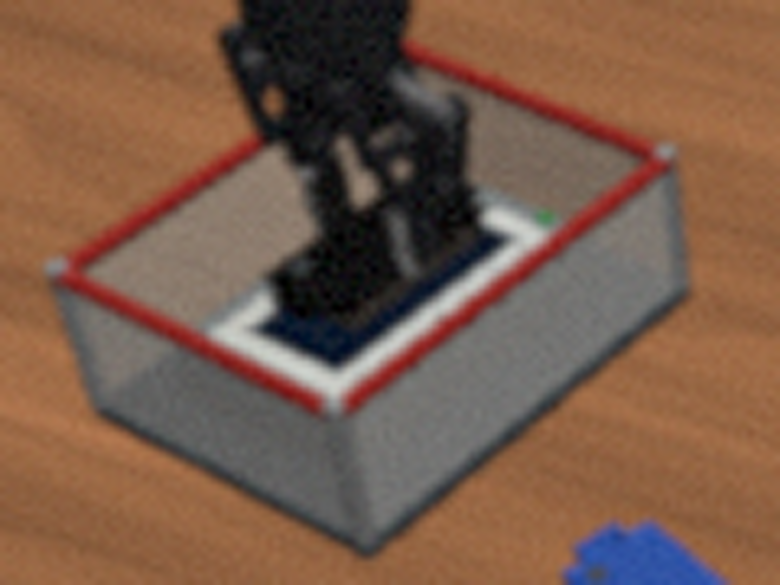

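```bash
python3 - <<'E'
from h import *
f=lambda a:np.array(a)/6.5-.42+[120,130]
c=np.array([.5017,-.3813]);a=np.radians(-9.36);R=np.array([[np.cos(a),np.sin(a)],[-np.sin(a),np.cos(a)]])
for n,uv,z in(("win",[[337,366],[258,325],[510,237]],.045),("pad bottom end corner",[[345,324]],.055),("rail balls",[[57,267],[335,400],[667,153]],.09)):
    p=back("scene",f(uv),z)[:,:2]; print(n,p.round(4).tolist(),"in pad frame",((p-c)@R.T).round(4).tolist())
E
```

```text
win [[0.5634, -0.3661], [0.5537, -0.4175], [0.4468, -0.346]] in pad frame [[0.0584, 0.0251], [0.0572, -0.0273], [-0.06, 0.0259]]
pad bottom end corner [[0.5457, -0.3718]] in pad frame [[0.0419, 0.0166]]
rail balls [[0.5987, -0.4846], [0.6239, -0.3149], [0.4072, -0.2754]] in pad frame [[0.1125, -0.0862], [0.1098, 0.0854], [-0.1104, 0.0891]]
```

Request:
jog_arm(deltas=[0,0,0,0,0,0,1,0,0,0,0,0,0,1,0,0,0,0,0,0,1,0,0,0,0,0,0,1,0,0,0,0,0,0,1,0,0,0,0,0,0,1])

```text
time_s: 20.65
position: [0.5016, -0.3812, 0.0394]
tool_rot: [[-0.987, 0.163, -0.0], [0.163, 0.987, -0.0], [0.0, -0.0, -1.0]]
ft_force: [0.2, 0.4, -3.2]
grip_width: 0.0469
```

```bash
python3 s.py; python3 -c "
from rig import close_job
print(close_job())"
```

```text
[ 0.5016 -0.3812  0.0394] yaw 80.64 z [-0. -0. -1.] qv 0.04 t 20.65 F [ 0.2  0.4 -3.2] M [ 0.04 -0.03  0.02] w 0.0469
the job is handed in; nothing more can be done
None
```

I handed the job in at 20.7 s. The yellow-dab pad is in the yellow tray, the green-dab pad is in the green tray, and the plain pad is held over the reader's window.

**Trays:** After each release, the wrist picture showed the pad lying flat and near the middle of its tray.

**Plain pad, last checks:**
- **Height:** By arm readings the pad is about 10 mm above the glass. A rougher reading from the wrist picture gave about 8 mm.
- **Centring and angle:** The wrist picture put it within about 0.5 mm of centre. The top and scene cameras put the window about 1 mm off along each axis. It is level and lined up to within about 0.3°.
- **Holding still:** The arm was at rest (0.04°/s), with about 3 N of weight on the wrist, and nothing showed contact with the reader or guard.

**What went wrong or disagreed:**
- **First grasp:** The first attempt on the yellow pad closed on air just above it, with no force on it. The real fingertips sit about 25 mm behind the reported TCP. I went about 23 mm lower and gripped all three pads that way.
- **Wrist camera heights:** The wrist camera's heights disagreed with the arm readings by about 5 mm, so I took the final height from the change since the grasp.

I never touched the paint jar, wrench, hub cap or the blue and white look-alikes, but I did not measure their positions again at the end.

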